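# Take the check weight out of its stand with the tongs

## Robot

A 6-joint arm with a two-finger parallel gripper is mounted at the origin on the work surface. World frame = base frame: x ahead of the robot, y to its left, z up, the work surface at z = 0. Lengths are in m, angles in rad, forces in N, time in s.
With the tool pointing down it reaches from about 0.35 to 0.775 m from the base axis. Payload 7.3 kg.
Tool frame: the origin (TCP) lies midway between the tips of the shut fingers; the grasp point (between the pads) lies 19 mm behind it (robot.tcp_to_grasp is the distance from the TCP to the grasp point, in m); x points along the fingers, z is the direction in which the jaws open and shut, and the axes are right-handed (so a half turn about x gives the same grasp; the last joint's range is limited). The gripper opens to 92 mm and grips with 3 to 60 N. Pads are 19 mm wide; open, the fingers measure 130 mm over their backs; the gripper's body (75 mm by 190 mm) begins 47 mm behind the grasp point.
Start: joints at [-1.469, 0.342, 1.524, -0, 1.275, -0.146], TCP at [0.129, -0.509, 0.202] pointing down, gripper open.
Joint ranges: [-2.53, 2.53], [-0.77, 2.02], [0.04, 2.7], [-1, 4.14], [0.28, 2.66], [-3.11, 3.11]. Speed limits (rad/s): [2.57, 2.57, 3.14, 3.14, 3.14, 3.14].

## Interface

Orientations are given as [roll, pitch, yaw] about the fixed x, y, z axes, in that order (R = Rz(yaw) Ry(pitch) Rx(roll)).
In Python, from cell import robot gives the robot as it stands.
- The arm moves only by the tool move_arm, never from a script. Its argument "deltas" is a list of rows, each an object with "dp": the shift along the tool's x, y, z in m, a list of three; "turn": the turn, a rotation vector about the tool's x, y, z in degrees, a list of three. A call has 1 to 10 rows; each row is the pose to reach, as a shift and turn from the pose commanded when the call began, along the tool's axes at that moment; what a row does not reach only later rows make up. A row lasts 1/10 s, in which the tool goes at most 50 mm and 8.59 degrees, less where a joint would pass 70% of its speed; a pose out of reach is approached as far as the arm can. A call with a gripper value outside its range is refused whole. "hand" is the finger opening in m, from 0 to 0.0918, set as the call begins (left out, the last holds). The fingers move at their own pace and stop on an object; "squeeze" is the grip in N (left out, the last holds). Time passes only in rows, so rows that repeat a pose let the fingers close. It gives the time, the measured TCP pose, the force and the opening at its end, in the units of the state.
- robot.observe(): the state, without advancing time (a new reading comes with each control period).
- robot.read_camera(name): name is "side" or "top"; returns (picture, depth): 384x512x3 uint8, red, green, blue; 384x512 float32, m along the optical axis (not along the pixel's ray), 0 where there is no reading.
- robot.camera_info(name): a dict with "fx", "fy", "cx", "cy" (pixels), "R" (3x3) and "t" (3): a world point X has camera coordinates R X + t. Camera axes: x right, y down, z forward; pixel columns grow to the right and rows downward; lengths in m; the calibration is good to about 2 mm. A picture is of the moment at which its call begins. camera_info takes no time and is no camera call.
- robot.hand_in(): hands the job in, once; it reports no verdict.
The state is a dict: "time": time; "qpos": joint angles; "qvel": joint speeds; "joint_efforts": joint torques, N m; "tool_pos": TCP position; "tool_rot": TCP orientation; "contact_force": force on the tool from outside, world axes, zero at the start; "torque": the same for the moment, N m; "opening": finger opening in m.
Only numpy, scipy, OpenCV 4.12 (cv2) and the standard library are available. Lean on these libraries where they do the work, as an engineer would, in place of code of your own. Each camera call takes 0.05 s, during which the arm holds its last target.

## Task

The parcel scale on the mail-room bench is due for its check: on the weight stand, turn the clamp knob anticlockwise as far as it goes to free the hold-down bar, and slide the bar fully away from the weight. Then grip the tongs, close their jaws on the body of the steel weight in the stand, lift it upright a good hand's breadth (10 cm) clear of its nest, and finish while holding it there in the tongs. The fingers must never touch the weight itself, and everything else on the bench stays where it is.

Things in the scene. Friction and masses are not known exactly. Their poses are not given: they have to be found in the camera images.
- stand: weight stand, fixed to the bench: grey base plate 100 (x) x 260 (y) x 12 mm; origin under its middle, z up. The nest at stand (0, -90) mm is a black ring, 44 mm outside, 36 mm inside, top 18 mm above the bench; the weight stands inside it on the plate. Bar carriage: 50 x 60 mm, top 68.5 mm above the bench, is centred at stand (0, -20) mm when closed and slides to stand +y, away from the nest
- hold_bar (a joint): slide of the hold-down bar in m: 0 = over the weight (an 8 mm plate, 26 mm wide, 2.5 mm above the weight's top), 0.085 = end of travel, weight fully uncovered. Sliding needs only about 2 N when the clamp is free; it is blocked while the clamp is locked; it stays where it is left
- clamp_knob (a joint): turn of the clamp knob in rad, anticlockwise seen from above: 0 = locked, 1.571 = end stop, free. Turning it takes about 0.05 N m; it stays where it is left. It starts between 0 and 0.12
- clamp_grip (a point): point on the vertical axis of the clamp knob at mid-height of its black bar grip, 93.5 mm above the bench; it turns and travels with the knob. The grip bar is 46 mm long along this frame's y, 14 mm thick along its x, 26 mm tall (13 mm above and below this point), 12 mm free below it down to the carriage's top. With the knob at 0 the bar lies along the stand's y; at the end stop along the stand's x
- weight: the check weight in the nest, bare steel, 200 g: a cylindrical body 32 mm across and 28 mm tall, with a thin neck and a button on top, 46 mm tall in all; origin at the centre of its underside, z up
- tongs: spring tongs, steel with rubber grips, lying flat on the bench, arms side by side, 24 mm tall, 200 mm long, about 150 g, balanced near the origin. Origin: underside, on the centre line of the tongs at rest, midway along the grips (these run from x = -30 to +30 mm); x points to the jaws, z up. Pivot at x = -100 mm, middle of the jaws at x = +80 mm. The frame belongs to the left (+y) arm and turns with it about the pivot
- tongs_arm (a joint): closing angle between the arms in rad: 0 = open at rest (58 mm over the outsides of the grips, about 60 mm between the jaws), 0.16 = closed on a 32 mm thing (grips 42 mm outside, arms parallel), 0.34 = shut. Squeeze the grips sideways to close; the jaws move 1.8 times as far. The spring resists with 7 N at the grips at rest, 11 N at 0.16. Jaws: shallow upright Vs, 22 mm tall (1 to 23 mm up) and long
- small_weight: the smaller steel check weight (25 mm across, 40 mm tall, 100 g), standing free on the bench; a bystander; origin at the centre of its underside
- tape_roll: roll of packing tape lying flat, 92 mm across, 48 mm tall; a bystander; origin at the centre of its underside
- mug: white mug, 80 mm across, 95 mm tall, handle along its +y; a bystander; origin at the centre of its underside
- stamp: hand stamp, foot 30 x 60 x 18 mm with a wooden handle, 75 mm tall; a bystander; origin at the centre of its underside
- marker: marker pen lying flat, about 120 mm long and 16 mm thick; a bystander; origin at the centre of its underside
- carton: small cardboard carton 140 x 190 x 90 mm; a bystander; origin at the centre of its underside
Mind the look-alikes: they are no part of the job. There is more than one size of the tongs; the one meant has the size given above.

How it is judged:
By the outcome, as a careful person would: the job done as asked, in the order asked, and still so for the second after the job is handed in, while the arm keeps its last pose, push and grip.
It also fails if it takes over 54 s, if anything falls off the work surface, if the arm or the gripper's body presses on something with over 40 N, if the wrist force passes 120 N, or if a joint passes its speed limit or range.

## Working session

There is one attempt and no reset: what is moved stays moved. The work goes in short steps, Python scripts to look and compute and a tool call to move; the robot and the scene stay as the last step left them, time stands still between calls to the robot, and variables do not carry over. Pictures are saved under pics/ and viewed, and the job is handed in when it is done.

Besides the shell and the picture viewer there is one more tool, called after "Request:" by a JSON object that holds its "op" and its "data". move_arm: Moves the arm, as the interface text tells. Its arguments: {"type":"object","properties":{"deltas":{"type":"array"},"hand":{"type":"number"},"squeeze":{"type":"number"}},"required":["deltas"]}

```bash
ls; mkdir -p pics; python3 - <<'E'
from cell import robot
import cv2,numpy as np
print(robot.observe())
for n in("top","side"):
    im,d=robot.read_camera(n); np.savez(f'{n}0.npz',im=im,d=d)
    cv2.imwrite(f'pics/{n}0.png',cv2.resize(im[:,:,::-1],(800,600),interpolation=cv2.INTER_CUBIC))
    i=robot.camera_info(n);print(n,i)
E
```

```text
pics
{'time': 0.0, 'qpos': array([-1.46897691e+00,  3.42734034e-01,  1.52505092e+00, -1.54342634e-05,
        1.27540189e+00, -1.45997538e-01]), 'qvel': array([ 0.00147137, -0.00149655,  0.00120917, -0.00012961, -0.00172672,
        0.00143362]), 'joint_efforts': array([-1.07586322e-03, -4.31245136e+01, -2.44219744e+01,  7.17211794e-02,
        5.57910406e-02, -1.23179148e-04]), 'tool_pos': array([ 0.12874644, -0.50848967,  0.2010273 ]), 'tool_rot': array([3.0048526 , 1.56920207, 1.68187773]), 'contact_force': array([-0.8380422 , -1.28158144,  0.01867794]), 'torque': array([-0.07683895, -0.02398359,  0.04183055]), 'opening': 0.09179072422463681}
top {'fx': 388.23546039383564, 'fy': 388.23546039383564, 'cx': 252.7522777080542, 'cy': 197.5118746385343, 'R': array([[-0.01023372, -0.9999038 ,  0.00936254],
       [-0.99140395,  0.0089245 , -0.13053182],
       [ 0.13043571, -0.01061788, -0.99139991]]), 't': array([-0.00178023,  0.54589501,  1.36030946])}
side {'fx': 406.7530830967699, 'fy': 406.7530830967699, 'cx': 259.1564157912364, 'cy': 193.19744394762628, 'R': array([[-0.87761922, -0.47933232, -0.00500322],
       [-0.29484029,  0.54799974, -0.78279339],
       [ 0.37795994, -0.68551937, -0.62226159]]), 't': array([0.46873402, 0.21186915, 1.05642221])}
```

View pics/top0.png

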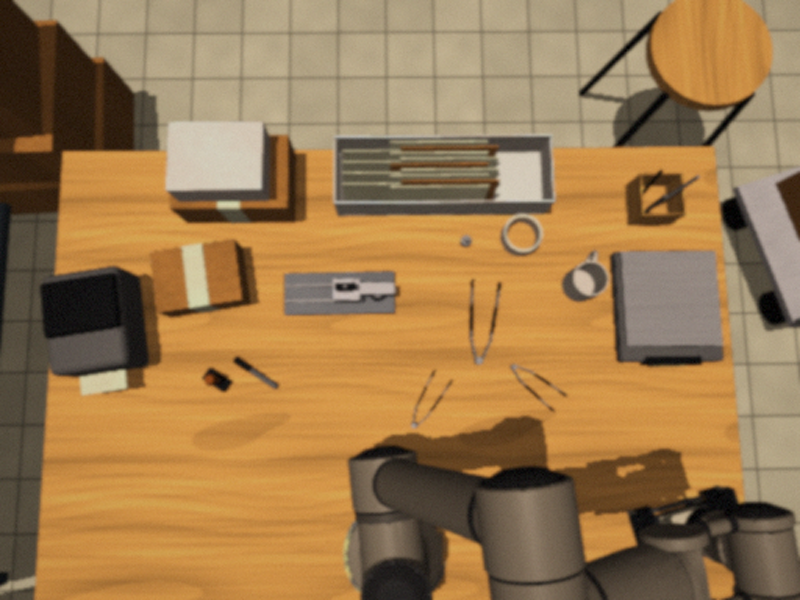

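View pics/side0.png

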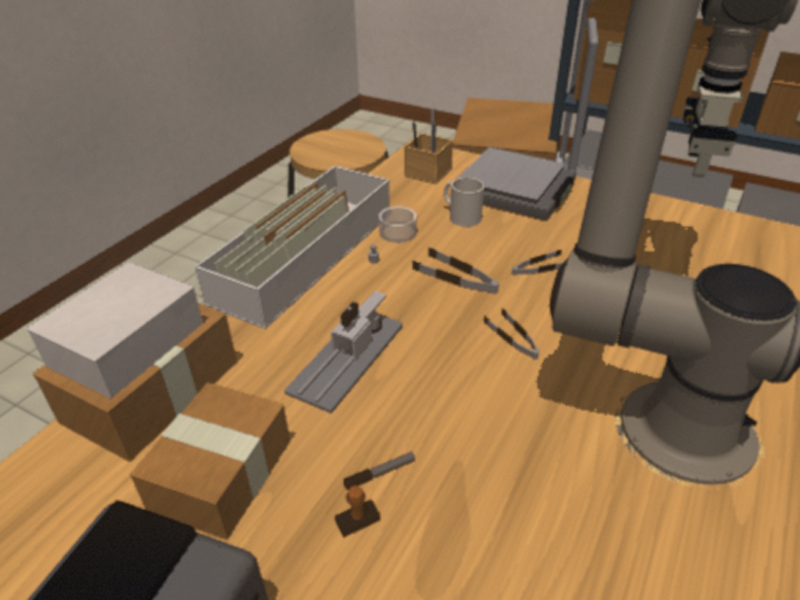

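The tongs candidates in the 800x600 top view are A (483,320), which is the largest, B (430,400) and C (540,387). I'll enlarge the crop and measure their lengths.

```bash
cat > h.py <<'E'
import numpy as np,cv2
from cell import robot
def ray(n,u,v,z):
    i=robot.camera_info(n);R=i['R'];t=i['t']
    C=-R.T@t; d=R.T@np.array([(u-i['cx'])/i['fx'],(v-i['cy'])/i['fy'],1])
    return C+d*(z-C[2])/d[2]
def proj(n,X):
    i=robot.camera_info(n);c=i['R']@np.asarray(X)+i['t'];return i['fx']*c[0]/c[2]+i['cx'],i['fy']*c[1]/c[2]+i['cy']
def pts(n,d):
    i=robot.camera_info(n);v,u=np.mgrid[:384,:512]
    c=np.stack([(u-i['cx'])/i['fx']*d,(v-i['cy'])/i['fy']*d,d],-1)
    return (c-i['t'])@i['R']
E
python3 - <<'E'
from h import *
z=np.load('top0.npz');im,d=z['im'],z['d'];P=pts('top',d)
def crop(im,u0,u1,v0,v1,s,name):cv2.imwrite('pics/'+name,cv2.resize(im[v0:v1,u0:u1,::-1],None,fx=s,fy=s,interpolation=cv2.INTER_CUBIC))
crop(im,255,370,170,278,7 if 0 else 5,'c_tongs.png');crop(im,175,265,165,210,8,'c_stand.png')
z2=np.load('side0.npz');crop(z2['im'],180,265,180,265,7,'c_side.png')
# non-wood mask by saturation
hsv=cv2.cvtColor(im,cv2.COLOR_RGB2HSV)
m=((hsv[...,1]<110)|(hsv[...,2]<75)).astype(np.uint8)
m[:,:170]=0;m[:165]=0;m[278:]=0;m[:,365:]=0
n,l,s,c=cv2.connectedComponentsWithStats(m)
for k in range(1,n):
    if s[k,4]>25:
        q=np.argwhere(l==k)[:,::-1].astype(np.float32)
        w=np.array([ray('top',a,b,0.02)[:2] for a,b in q]).astype(np.float32)
        print(s[k],c[k],cv2.minAreaRect(w),'zmed',np.median(P[l==k][:,2]))
E
```

```text
[ 182  174   72   28 1873] [216.961559   187.17245061] ((0.5874344110488892, 0.12072175741195679), (0.09792253375053406, 0.2589263617992401), 0.7642830610275269) zmed 0.012556959792586732
[360 175   5  15  48] [362.6875     181.91666667] ((0.6020294427871704, -0.4083161950111389), (0.014692962169647217, 0.05208425968885422), 87.26566314697266) zmed 0.04135786563791696
[304 228   6   5  26] [306.30769231 229.80769231] ((0.42816421389579773, -0.1996348798274994), (0.018236881121993065, 0.014375131577253342), 89.43622589111328) zmed 0.021796846150254113
```

View pics/c_tongs.png

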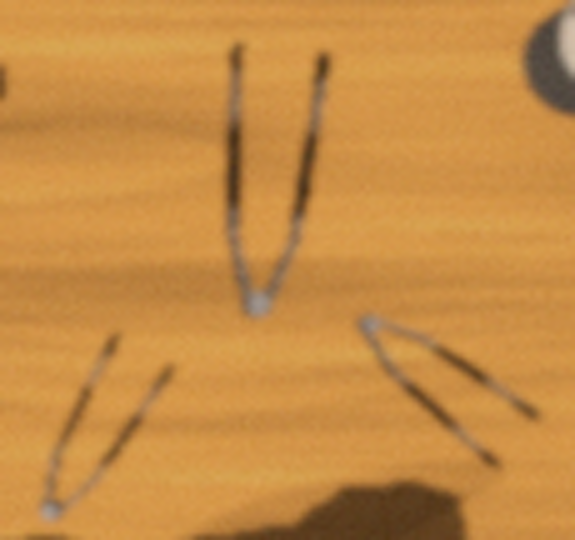

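View pics/c_stand.png

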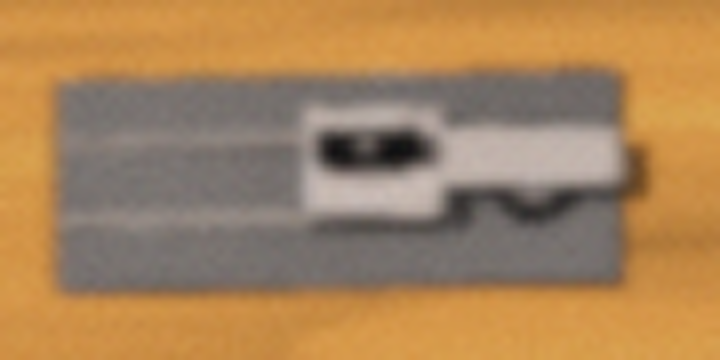

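View pics/c_side.png

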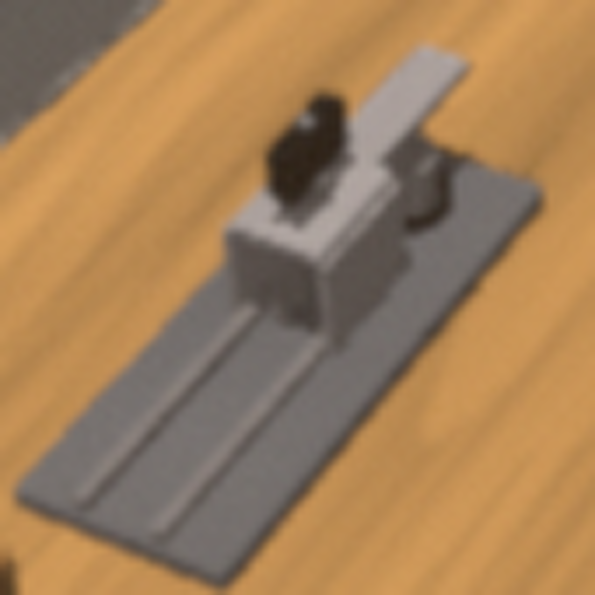

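```bash
python3 - <<'E'
from h import *
z=np.load('top0.npz');im,d=z['im'],z['d'];P=pts('top',d)
c=[ray('top',175+a/8-.5,165+b/8-.5,.012) for a,b in((60,80),(620,72),(622,282),(60,290))]
print('corners',np.round(c,4).tolist(),'mean',np.mean(c,0))
q=np.array(c)[:,:2]; ey=(q[0]+q[3]-q[1]-q[2]);print('len',np.linalg.norm(ey)/2,'yaw',np.arctan2(ey[1],ey[0])-np.pi/2)
for n,(us,vs) in (('A',((258,303),(237,48),(322,62))),) :pass
for n,l in dict(A=((258,303),(237,46),(322,58)),B=((50,511),(115,338),(170,370)),C=((368,323),(537,414),(494,462))).items() if False else zip('ABC',[((258,303),(237,46),(322,58)),((50,511),(115,338),(170,370)),((368,323),(537,414),(494,462))]):
    w=[ray('top',255+a/5-.5,170+b/5-.5,.024)[:2] for a,b in l]
    m=(w[1]+w[2])/2;v=m-w[0];print(n,np.round(w,4).tolist(),'len',np.linalg.norm(v),'yaw',np.degrees(np.arctan2(v[1],v[0])),'gap',np.linalg.norm(w[1]-w[2]))
# A grips dark
g=im.max(2)
def fit(n,im,box,zz,th):
    u0,u1,v0,v1=box
    mm=(im[v0:v1,u0:u1].max(2)<th).astype(np.uint8)
    k,l,s,c=cv2.connectedComponentsWithStats(mm)
    for j in range(1,k):
        if s[j,4]>8:
            q=np.argwhere(l==j)[:,::-1]+[u0,v0]
            w=np.array([ray(n,a,b,zz)[:2] for a,b in q]);r=cv2.fitLine(w.astype(np.float32),cv2.DIST_L2,0,.01,.01).ravel()
            print(n,s[j,4],q.mean(0),'ctr',w.mean(0),'dirdeg',np.degrees(np.arctan2(r[1],r[0])),'ext',np.ptp(w,0))
print('grips');fit('top',im,(298,324,178,220),.024,110)
print('knob');fit('top',im,(212,232,178,188),.1065,90)
z2=np.load('side0.npz');fit('side',z2['im'],(215,232,190,212),.0935,80)
o=robot.observe()
from scipy.spatial.transform import Rotation as Ro
print(Ro.from_euler('xyz',o['tool_rot']).as_matrix().round(3))
E
```

```text
corners [[0.6367, 0.2522, 0.012], [0.6383, -0.0054, 0.012], [0.5407, -0.0054, 0.012], [0.5394, 0.2509, 0.012]] mean [0.58880037 0.12308465 0.012     ]
len 0.256966435224961 yaw 0.005704363504237753Traceback (most recent call last):
  File "<stdin>", line 6, in <module>
ValueError: too many values to unpack (expected 2)
```

```bash
python3 - <<'E'
from h import *
z=np.load('top0.npz');im,d=z['im'],z['d'];P=pts('top',d)
for n,l in zip('ABC',[((258,303),(237,46),(322,58)),((50,511),(115,338),(170,370)),((368,323),(537,414),(494,462))]):
    w=[ray('top',255+a/5-.5,170+b/5-.5,.024)[:2] for a,b in l]
    m=(w[1]+w[2])/2;v=m-w[0];print(n,np.round(w,4).tolist(),'len',np.linalg.norm(v),'yaw',np.degrees(np.arctan2(v[1],v[0])),'gap',np.linalg.norm(w[1]-w[2]))
def fit(n,im,box,zz,th):
    u0,u1,v0,v1=box
    mm=(im[v0:v1,u0:u1].max(2)<th).astype(np.uint8)
    k,l,s,c=cv2.connectedComponentsWithStats(mm)
    for j in range(1,k):
        if s[j,4]>8:
            q=np.argwhere(l==j)[:,::-1]+[u0,v0]
            w=np.array([ray(n,a,b,zz)[:2] for a,b in q]);r=cv2.fitLine(w.astype(np.float32),cv2.DIST_L2,0,.01,.01).ravel()
            print(n,s[j,4],q.mean(0),'ctr',w.mean(0),'dirdeg',np.degrees(np.arctan2(r[1],r[0])),'ext',np.ptp(w,0))
print('grips');fit('top',im,(298,324,178,220),.024,110)
print('knob');fit('top',im,(212,232,178,188),.1065,90)
z2=np.load('side0.npz');fit('side',z2['im'],(215,232,190,212),.0935,80)
o=robot.observe()
from scipy.spatial.transform import Rotation as Ro
print(Ro.from_euler('xyz',o['tool_rot']).as_matrix().round(3))
E
```

```text
A [[0.4276, -0.1976], [0.6151, -0.1875], [0.6057, -0.2494]] len 0.18396536999345295 yaw -6.518061513483717 gap 0.06264910592780291
B [[0.2823, -0.046], [0.4036, -0.0943], [0.3805, -0.1332]] len 0.12902322497714272 yaw -31.674031386848593 gap 0.045282173474936044
C [[0.4125, -0.2762], [0.3466, -0.3948], [0.3131, -0.3625]] len 0.13162228994129116 yaw -128.89660225799955 gap 0.046503673926470306
grips
top 28 [301.42857143 202.64285714] ctr [ 0.52708076 -0.18340178] dirdeg -3.0828567 ext [0.05470046 0.00508567]
top 19 [315.89473684 203.47368421] ctr [ 0.52356568 -0.2358237 ] dirdeg -10.744221 ext [0.04735566 0.00875665]
knob
top 49 [221.30612245 183.42857143] ctr [0.58618479 0.10096204] dirdeg -88.961006 ext [0.0138945  0.04452015]
side 100 [223.54 201.5 ] ctr [0.58973034 0.10676183] dirdeg -73.78824 ext [0.02868986 0.06413839]
[[-0.     0.969  0.245]
 [ 0.001  0.245 -0.969]
 [-1.     0.    -0.001]]
```

Tongs A is the one meant. It measures about 200 mm long with a 60 mm jaw gap, while B and C are about 130 mm with 45 mm gaps. Next I'll work out the move to the knob.

```bash
cat >> h.py <<'E'
from scipy.spatial.transform import Rotation as Ro
def goal(p,zyaw,cmd=None):
    o=robot.observe();R=Ro.from_euler('xyz',o['tool_rot']).as_matrix()
    zy=np.radians(zyaw);z=np.array([np.cos(zy),np.sin(zy),0]);x=np.array([0,0,-1.]);G=np.stack([x,np.cross(z,x),z],1)
    print('dp',(R.T@(np.array(p)-o['tool_pos'])).round(4).tolist(),'turn',np.degrees(Ro.from_matrix(R.T@G).as_rotvec()).round(2).tolist())
def st():
    o=robot.observe();R=Ro.from_euler('xyz',o['tool_rot']).as_matrix()
    print('t',round(o['time'],2),'p',o['tool_pos'].round(4),'zyaw',round(np.degrees(np.arctan2(R[1,2],R[0,2])),2),'down',R[:,0].round(4),'F',o['contact_force'].round(1),'T',o['torque'].round(2),'op',round(o['opening'],4),'q',o['qpos'].round(2))
E
python3 -c "
from h import *
goal([.588,.102,.20],2)"
```

```text
dp [0.0019, 0.595, -0.4793] turn [-77.8, -0.06, -0.06]
```

Request:
{"op": "move_arm", "data": {"deltas": [{"dp": [0, 0.36, -0.288], "turn": [-78, 0, 0]}, {"dp": [0, 0.36, -0.288], "turn": [-78, 0, 0]}, {"dp": [0, 0.36, -0.288], "turn": [-78, 0, 0]}, {"dp": [0, 0.36, -0.288], "turn": [-78, 0, 0]}, {"dp": [0, 0.36, -0.288], "turn": [-78, 0, 0]}, {"dp": [0, 0.36, -0.288], "turn": [-78, 0, 0]}, {"dp": [0, 0.36, -0.288], "turn": [-78, 0, 0]}, {"dp": [0, 0.36, -0.288], "turn": [-78, 0, 0]}, {"dp": [0, 0.36, -0.288], "turn": [-78, 0, 0]}, {"dp": [0, 0.36, -0.288], "turn": [-78, 0, 0]}], "hand": 0.06, "squeeze": 25}}

```text
time: 1.1
tool_pos: [0.4089, -0.1377, 0.2015]
tool_rot: [1.267, 1.57, 1.314]
contact_force: [-0.4, 0.2, -0.2]
opening: 0.0597
```

```bash
python3 -c "
from h import *
st();goal([.588,.102,.15],2)"
```

```text
t 1.1 p [ 0.4089 -0.1377  0.2015] zyaw 2.69 down [ 3.0e-04  1.2e-03 -1.0e+00] F [-0.4  0.2 -0.2] T [-0.13 -0.07 -0.01] op 0.0597 q [-0.5   0.17  1.76  0.    1.21 -0.55]
dp [0.0519, 0.2309, 0.1902] turn [0.69, 0.02, -0.07]
```

Request:
{"op": "move_arm", "data": {"deltas": [{"dp": [0, 0.231, 0.19], "turn": [0, 0, 0]}, {"dp": [0, 0.231, 0.19], "turn": [0, 0, 0]}, {"dp": [0, 0.231, 0.19], "turn": [0, 0, 0]}, {"dp": [0, 0.231, 0.19], "turn": [0, 0, 0]}, {"dp": [0.04, 0.231, 0.19], "turn": [0, 0, 0]}, {"dp": [0.05, 0.231, 0.19], "turn": [0, 0, 0]}, {"dp": [0.05, 0.231, 0.19], "turn": [0, 0, 0]}, {"dp": [0.05, 0.231, 0.19], "turn": [0, 0, 0]}, {"dp": [0.05, 0.231, 0.19], "turn": [0, 0, 0]}]}}

```text
time: 2.0
tool_pos: [0.5879, 0.0953, 0.152]
tool_rot: [-2.019, 1.57, -1.981]
contact_force: [-0.4, -0.3, -0.3]
opening: 0.0602
```

```bash
python3 - <<'E'
from h import *
st();goal([.588,.102,.077],2)
for n in("top","side"):
    im,d=robot.read_camera(n)
    u,v=map(int,proj(n,[.588,.102,.1]))
    c=im[max(v-45,0):v+45,u-60:u+60,::-1];cv2.imwrite(f'pics/{n}1.png',cv2.resize(c,None,fx=6,fy=6,interpolation=cv2.INTER_CUBIC))
st()
E
```

```text
t 2.0 p [0.5879 0.0953 0.152 ] zyaw 2.14 down [-3.e-04 -7.e-04 -1.e+00] F [-0.4 -0.3 -0.3] T [-0.03 -0.11 -0.01] op 0.0602 q [ 0.03  0.51  1.4  -0.    1.23 -0.  ]
dp [0.075, 0.0067, 0.0004] turn [0.14, -0.02, 0.04]
t 2.1 p [0.5882 0.095  0.153 ] zyaw 2.08 down [ 1.6e-03 -4.0e-04 -1.0e+00] F [-0.   0.1 -0.1] T [ 0.01 -0.13 -0.02] op 0.0597 q [ 0.03  0.51  1.4  -0.    1.23 -0.  ]
```

View pics/side1.png

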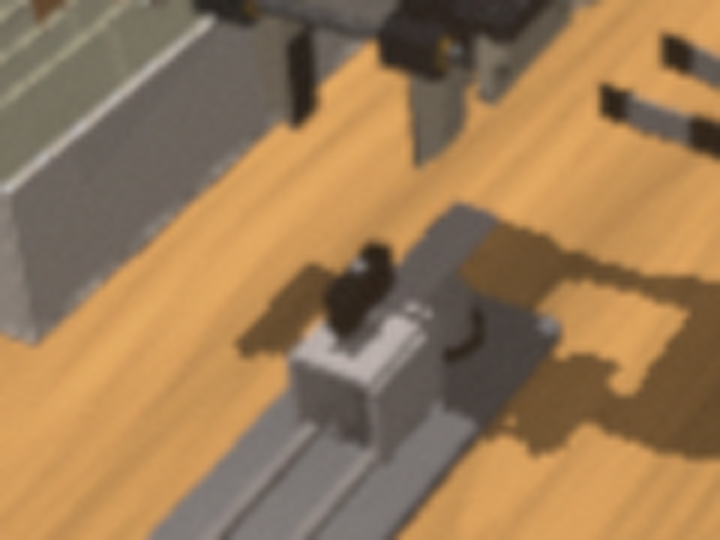

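View pics/top1.png

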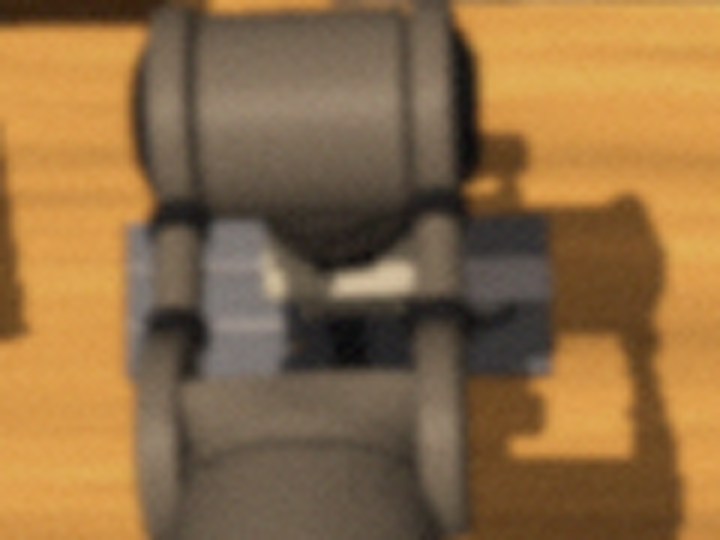

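The side view shows both fingers straddling the knob axis. The tool needs 7 mm more in y before going down.

Request:
{"op": "move_arm", "data": {"deltas": [{"dp": [0.03, 0.007, 0], "turn": [0, 0, 0]}, {"dp": [0.06, 0.007, 0], "turn": [0, 0, 0]}, {"dp": [0.075, 0.007, 0], "turn": [0, 0, 0]}, {"dp": [0.075, 0.007, 0], "turn": [0, 0, 0]}, {"dp": [0.075, 0.007, 0], "turn": [0, 0, 0]}]}}

```text
time: 2.6
tool_pos: [0.5884, 0.1027, 0.0781]
tool_rot: [-0.09, 1.569, -0.053]
contact_force: [0.3, 0.5, 0.2]
opening: 0.0599
```

```bash
python3 -c "
from h import *
st()"
```

```text
t 2.6 p [0.5884 0.1027 0.0781] zyaw 2.12 down [ 1.8e-03 -1.0e-04 -1.0e+00] F [0.3 0.5 0.2] T [-0.05 -0.09 -0.01] op 0.0599 q [ 0.04  0.59  1.48 -0.    1.07  0.01]
```

Request:
{"op": "move_arm", "data": {"deltas": [{"dp": [0, 0, 0], "turn": [0, 0, 0]}, {"dp": [0, 0, 0], "turn": [0, 0, 0]}, {"dp": [0, 0, 0], "turn": [0, 0, 0]}, {"dp": [0, 0, 0], "turn": [0, 0, 0]}, {"dp": [0, 0, 0], "turn": [0, 0, 0]}], "hand": 0.0, "squeeze": 15}}

```text
time: 3.1
tool_pos: [0.5879, 0.1037, 0.0768]
tool_rot: [-0.362, 1.571, -0.324]
contact_force: [-0.2, -0.3, -0.1]
opening: 0.0246
```

```bash
python3 -c "
from h import *
st()"
```

```text
t 3.1 p [0.5879 0.1037 0.0768] zyaw 2.2 down [ 2.e-04 -1.e-04 -1.e+00] F [-0.2 -0.3 -0.1] T [-0.05 -0.17 -0.  ] op 0.0246 q [ 0.05  0.59  1.48 -0.    1.07  0.01]
```

Request:
{"op": "move_arm", "data": {"deltas": [{"dp": [0, 0, 0], "turn": [0, 0, 0]}, {"dp": [0, 0, 0], "turn": [0, 0, 0]}, {"dp": [0, 0, 0], "turn": [0, 0, 0]}]}}

```text
time: 3.4
tool_pos: [0.591, 0.1038, 0.077]
tool_rot: [0.02, 1.564, 0.058]
contact_force: [10.2, 1.9, -5.4]
opening: 0.0135
```

```bash
python3 -c "
from h import *
st()"
```

```text
t 3.4 p [0.591  0.1038 0.077 ] zyaw 2.19 down [ 6.7e-03  4.0e-04 -1.0e+00] F [10.2  1.9 -5.4] T [ 0.18 -1.72  0.04] op 0.0135 q [0.05 0.59 1.48 0.   1.06 0.01]
```

Request:
{"op": "move_arm", "data": {"deltas": [{"dp": [0, 0, 0.003], "turn": [0, 0, 0]}, {"dp": [0, 0, 0.003], "turn": [0, 0, 0]}, {"dp": [0, 0, 0.003], "turn": [0, 0, 0]}]}}

```text
time: 3.7
tool_pos: [0.5912, 0.1038, 0.0769]
tool_rot: [-0.1, 1.57, -0.062]
contact_force: [1.8, 0.8, 1.2]
opening: 0.0136
```

```bash
python3 -c "
from h import *
st()"
```

```text
t 3.7 p [0.5912 0.1038 0.0769] zyaw 2.2 down [ 8.e-04 -1.e-04 -1.e+00] F [1.8 0.8 1.2] T [ 0.04 -0.34  0.06] op 0.0136 q [ 0.05  0.6   1.47 -0.    1.07  0.01]
```

Request:
{"op": "move_arm", "data": {"deltas": [{"dp": [0, 0, 0], "turn": [-8, 0, 0]}, {"dp": [0, 0, 0], "turn": [-16, 0, 0]}, {"dp": [0, 0, 0], "turn": [-24, 0, 0]}, {"dp": [0, 0, 0], "turn": [-32, 0, 0]}, {"dp": [0, 0, 0], "turn": [-40, 0, 0]}, {"dp": [0, 0, 0], "turn": [-48, 0, 0]}, {"dp": [0, 0, 0], "turn": [-56, 0, 0]}, {"dp": [0, 0, 0], "turn": [-56, 0, 0]}]}}

```text
time: 4.5
tool_pos: [0.5912, 0.1037, 0.0769]
tool_rot: [-1.208, 1.57, -0.191]
contact_force: [3.0, -0.6, 1.1]
opening: 0.0134
```

```bash
python3 -c "
from h import *
st()"
```

```text
t 4.5 p [0.5912 0.1037 0.0769] zyaw 58.27 down [ 9.e-04 -2.e-04 -1.e+00] F [ 3.  -0.6  1.1] T [-0.04 -0.46  0.05] op 0.0134 q [ 0.05  0.59  1.47 -0.    1.07 -0.97]
```

Request:
{"op": "move_arm", "data": {"deltas": [{"dp": [0, 0, 0], "turn": [-8, 0, 0]}, {"dp": [0, 0, 0], "turn": [-16, 0, 0]}, {"dp": [0, 0, 0], "turn": [-24, 0, 0]}, {"dp": [0, 0, 0], "turn": [-30, 0, 0]}, {"dp": [0, 0, 0], "turn": [-34, 0, 0]}, {"dp": [0, 0, 0], "turn": [-34, 0, 0]}, {"dp": [0, 0, 0], "turn": [-34, 0, 0]}]}}

```text
time: 5.2
tool_pos: [0.5911, 0.1037, 0.0769]
tool_rot: [-1.778, 1.57, -0.173]
contact_force: [2.4, -0.2, 1.2]
opening: 0.0141
```

```bash
python3 -c "
from h import *
st()"
```

```text
t 5.2 p [0.5911 0.1037 0.0769] zyaw 91.95 down [ 7.e-04 -1.e-04 -1.e+00] F [ 2.4 -0.2  1.2] T [-0.02 -0.55 -0.22] op 0.0141 q [ 0.05  0.6   1.47 -0.    1.07 -1.56]
```

The torque of -0.22 N m at 92° shows the knob is at its stop. Now I'll slide the bar.

Request:
{"op": "move_arm", "data": {"deltas": [{"dp": [0, 0, 0.01], "turn": [0, 0, 0]}, {"dp": [0, -0.001, 0.025], "turn": [0, 0, 0]}, {"dp": [0, -0.001, 0.04], "turn": [0, 0, 0]}, {"dp": [0, -0.002, 0.055], "turn": [0, 0, 0]}, {"dp": [0, -0.002, 0.07], "turn": [0, 0, 0]}, {"dp": [0, -0.0025, 0.08], "turn": [0, 0, 0]}, {"dp": [0, -0.0025, 0.085], "turn": [0, 0, 0]}, {"dp": [0, -0.0025, 0.087], "turn": [0, 0, 0]}, {"dp": [0, -0.0025, 0.087], "turn": [0, 0, 0]}]}}

```text
time: 6.1
tool_pos: [0.5901, 0.189, 0.0769]
tool_rot: [3.041, 1.567, -1.633]
contact_force: [2.2, -8.3, 5.3]
opening: 0.0134
```

```bash
python3 -c "
from h import *
st()"
```

```text
t 6.1 p [0.5901 0.189  0.0769] zyaw 92.21 down [-2.0e-04 -3.5e-03 -1.0e+00] F [ 2.2 -8.3  5.3] T [-1.53 -0.38 -0.16] op 0.0134 q [ 0.19  0.63  1.41 -0.    1.1  -1.42]
```

Request:
{"op": "move_arm", "data": {"deltas": [{"dp": [0, 0, 0], "turn": [0, 0, 0]}, {"dp": [0, 0, 0], "turn": [0, 0, 0]}, {"dp": [0, 0, 0], "turn": [0, 0, 0]}, {"dp": [0, 0, 0], "turn": [0, 0, 0]}, {"dp": [-0.05, 0, 0], "turn": [0, 0, 0]}, {"dp": [-0.1, 0, 0], "turn": [0, 0, 0]}, {"dp": [-0.123, 0, 0], "turn": [0, 0, 0]}], "hand": 0.05}}

```text
time: 6.8
tool_pos: [0.5915, 0.1914, 0.2045]
tool_rot: [-1.389, 1.564, 0.22]
contact_force: [0.2, -0.1, 0.4]
opening: 0.0499
```

```bash
python3 -c "
from h import *
st();goal([.527,-.209,.2],90-6.9)"
```

```text
t 6.8 p [0.5915 0.1914 0.2045] zyaw 92.22 down [ 0.0062  0.0014 -1.    ] F [ 0.2 -0.1  0.4] T [ 0.08 -0.16  0.01] op 0.0499 q [ 0.19  0.52  1.24  0.    1.38 -1.42]
dp [0.0035, 0.08, -0.3976] turn [9.12, 0.09, 0.35]
```

Request:
{"op": "move_arm", "data": {"deltas": [{"dp": [0, 0.08, -0.4], "turn": [9, 0, 0]}, {"dp": [0, 0.08, -0.4], "turn": [9, 0, 0]}, {"dp": [0, 0.08, -0.4], "turn": [9, 0, 0]}, {"dp": [0, 0.08, -0.4], "turn": [9, 0, 0]}, {"dp": [0, 0.08, -0.4], "turn": [9, 0, 0]}, {"dp": [0, 0.08, -0.4], "turn": [9, 0, 0]}, {"dp": [0, 0.08, -0.4], "turn": [9, 0, 0]}, {"dp": [0, 0.08, -0.4], "turn": [9, 0, 0]}, {"dp": [0, 0.08, -0.4], "turn": [9, 0, 0]}, {"dp": [0, 0.08, -0.4], "turn": [9, 0, 0]}], "hand": 0.0915}}

```text
time: 7.8
tool_pos: [0.5249, -0.2132, 0.1993]
tool_rot: [0.808, 1.57, 2.257]
contact_force: [0.2, 0.7, -0.8]
opening: 0.0915
```

```bash
python3 - <<'E'
from h import *
for n in("top","side"):
    im,d=robot.read_camera(n);np.savez(f'{n}2.npz',im=im,d=d)
    for k,X in(('t',[.527,-.209,.05]),('s',[.59,.12,.05])):
        u,v=map(int,proj(n,X))
        c=im[max(v-45,0):v+45,max(u-60,0):u+60,::-1];cv2.imwrite(f'pics/{n}2{k}.png',cv2.resize(c,None,fx=6,fy=6,interpolation=cv2.INTER_CUBIC))
st();goal([.528,-.209,.003],90-6.9)
E
```

```text
t 7.9 p [ 0.5255 -0.2108  0.1995] zyaw 83.22 down [-3.e-04  1.e-03 -1.e+00] F [0.2 0.3 0.6] T [ 0.16 -0.15 -0.01] op 0.0915 q [-0.52  0.42  1.41  0.    1.31 -1.97]
dp [0.1965, -0.0023, 0.0019] turn [0.12, 0.05, -0.03]
```

View pics/side2t.png

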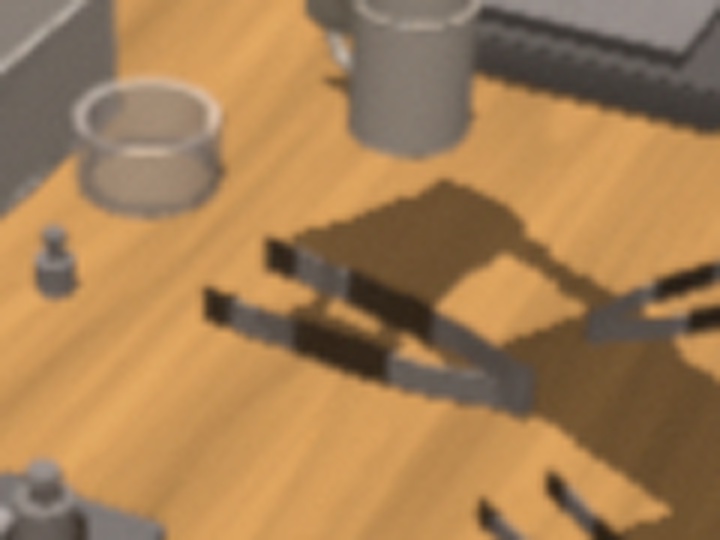

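View pics/top2s.png

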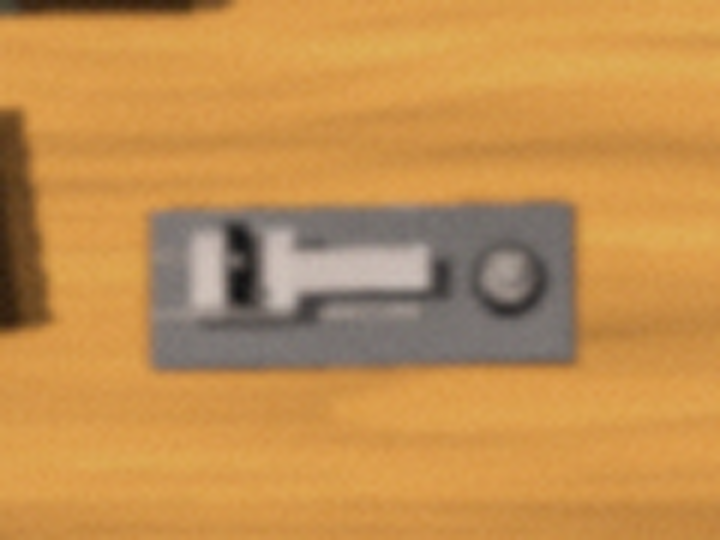

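View pics/side2s.png

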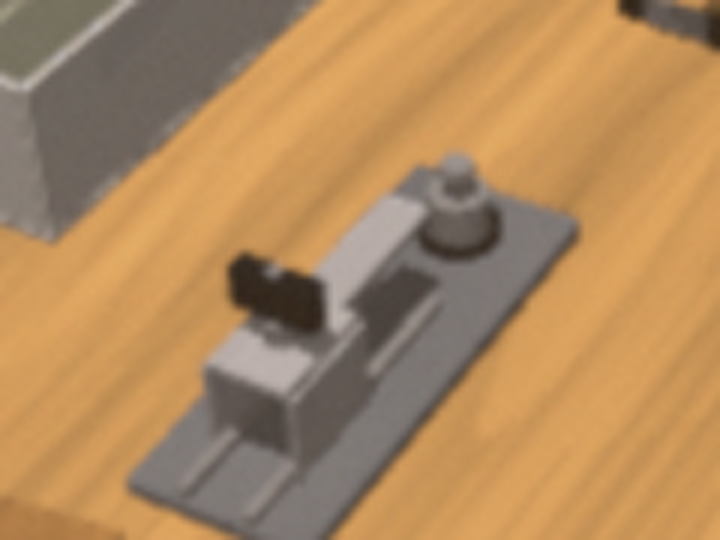

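The stand views show the knob along stand x, the bar retracted and the weight uncovered at top-crop (510,278). Now I'll go down onto the tongs.

Request:
{"op": "move_arm", "data": {"deltas": [{"dp": [0.05, -0.002, 0.002], "turn": [0, 0, 0]}, {"dp": [0.1, -0.002, 0.002], "turn": [0, 0, 0]}, {"dp": [0.14, -0.002, 0.002], "turn": [0, 0, 0]}, {"dp": [0.16, -0.002, 0.002], "turn": [0, 0, 0]}, {"dp": [0.18, -0.002, 0.002], "turn": [0, 0, 0]}, {"dp": [0.195, -0.002, 0.002], "turn": [0, 0, 0]}, {"dp": [0.195, -0.002, 0.002], "turn": [0, 0, 0]}, {"dp": [0.195, -0.002, 0.002], "turn": [0, 0, 0]}]}}

```text
time: 8.7
tool_pos: [0.5282, -0.2089, 0.0051]
tool_rot: [-0.239, 1.571, 1.216]
contact_force: [0.9, -0.4, 0.6]
opening: 0.0916
```

```bash
python3 - <<'E'
from h import *
st();goal([.528,-.209,.003],90-6.9)
n='side';im,d=robot.read_camera(n)
u,v=map(int,proj(n,[.527,-.209,.05]))
c=im[max(v-45,0):v+45,max(u-60,0):u+60,::-1];cv2.imwrite(f'pics/side3.png',cv2.resize(c,None,fx=6,fy=6,interpolation=cv2.INTER_CUBIC))
E
```

```text
t 8.7 p [ 0.5282 -0.2089  0.0051] zyaw 83.31 down [ 0.e+00  1.e-04 -1.e+00] F [ 0.9 -0.4  0.6] T [ 0.08 -0.16 -0.  ] op 0.0916 q [-0.51  0.64  1.63  0.    0.87 -1.97]
dp [0.0021, 0.0002, -0.0002] turn [0.21, 0.01, 0.0]
```

View pics/side3.png

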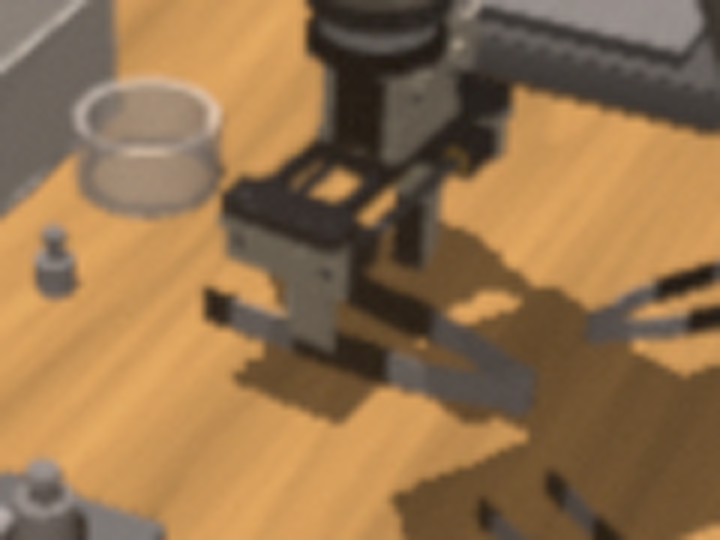

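Request:
{"op": "move_arm", "data": {"deltas": [{"dp": [0.002, 0, 0], "turn": [0, 0, 0]}, {"dp": [0.002, 0, 0], "turn": [0, 0, 0]}, {"dp": [0.002, 0, 0], "turn": [0, 0, 0]}, {"dp": [0.002, 0, 0], "turn": [0, 0, 0]}, {"dp": [0.002, 0, 0], "turn": [0, 0, 0]}, {"dp": [0.002, 0, 0], "turn": [0, 0, 0]}, {"dp": [0.002, 0, 0], "turn": [0, 0, 0]}, {"dp": [0.002, 0, 0], "turn": [0, 0, 0]}], "hand": 0.053, "squeeze": 25}}

```text
time: 9.55
tool_pos: [0.5277, -0.2103, 0.0027]
tool_rot: [2.634, 1.571, -2.197]
contact_force: [0.0, -0.1, 0.2]
opening: 0.0531
```

```bash
python3 - <<'E'
from h import *
st()
n='side';im,d=robot.read_camera(n)
u,v=map(int,proj(n,[.527,-.209,.05]))
c=im[max(v-45,0):v+45,max(u-60,0):u+60,::-1];cv2.imwrite(f'pics/side4.png',cv2.resize(c,None,fx=6,fy=6,interpolation=cv2.INTER_CUBIC))
E
```

```text
t 9.55 p [ 0.5277 -0.2103  0.0027] zyaw 83.19 down [-0. -0. -1.] F [ 0.  -0.1  0.2] T [ 0.11 -0.18  0.02] op 0.0531 q [-0.51  0.64  1.63 -0.    0.86 -1.97]
```

View pics/side4.png

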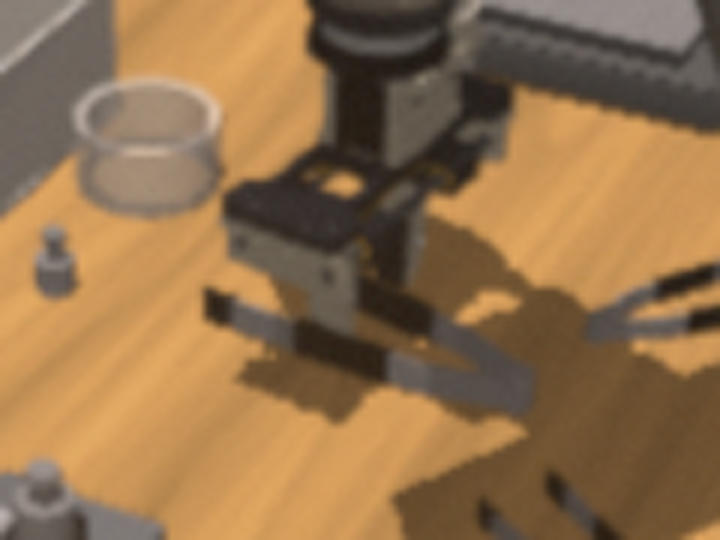

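The near finger looks partly hidden by the near grip, so I'll check the geometry by projection.

```bash
python3 - <<'E'
from h import *
n='side'
u0,v0=map(int,proj(n,[.527,-.209,.05]));
def pc(X):
    u,v=proj(n,X);return round((u-(u0-60)+.5)*6),round((v-(v0-45)+.5)*6)
p=np.array([.5277,-.2103,0]);y=np.array([np.cos(np.radians(83.2)),np.sin(np.radians(83.2)),0]);x=np.array([y[1],-y[0],0])
for s in(1,-1):
  for o in(.0458,.0265):
    print('finger',s,o,'tip',pc(p+s*o*y+[0,0,.003]),'z24',pc(p+s*o*y+[0,0,.024]),'z45',pc(p+s*o*y+[0,0,.045]))
  for xx in(-.03,.03,.08): print('grip',s,xx,'bot',pc(p+xx*x+s*(.028+.08*xx)*y),'top',pc(p+xx*x+s*(.028+.08*xx)*y+[0,0,.024]))
z=np.load('side2.npz');P=pts('side',z['d'])
im,d=robot.read_camera(n);Q=pts(n,d);st()
for (a,b) in((340,345),(340,320),(320,300),(340,365),(310,345),(370,365),(410,300),(250,315)):
    u,v=a//6+u0-60,b//6+v0-45;print((a,b),'before',P[v,u].round(3),'now',Q[v,u].round(3))
E
```

```text
finger 1 0.0458 tip (320, 380) z24 (321, 350) z45 (323, 319)
finger 1 0.0265 tip (339, 364) z24 (340, 334) z45 (342, 303)
grip 1 -0.03 bot (385, 385) top (387, 351)
grip 1 0.03 bot (291, 353) top (292, 319)
grip 1 0.08 bot (215, 327) top (215, 293)
finger -1 0.0458 tip (405, 303) z24 (407, 274) z45 (409, 244)
finger -1 0.0265 tip (388, 319) z24 (390, 289) z45 (392, 259)
grip -1 -0.03 bot (431, 342) top (434, 307)
grip -1 0.03 bot (348, 303) top (349, 269)
grip -1 0.08 bot (280, 272) top (281, 239)
t 9.65 p [ 0.5277 -0.2103  0.0027] zyaw 83.2 down [-0.e+00 -1.e-04 -1.e+00] F [ 0.3  0.3 -0.1] T [ 0.06 -0.14 -0.01] op 0.0528 q [-0.51  0.64  1.63 -0.    0.86 -1.97]
(340, 345) before [ 0.531 -0.183  0.016] now [ 0.53  -0.18   0.019]
(340, 320) before [ 0.552 -0.228 -0.002] now [ 0.523 -0.165  0.047]
(320, 300) before [ 0.567 -0.235  0.001] now [ 0.536 -0.169  0.053]
(340, 365) before [ 0.53  -0.183  0.004] now [ 0.532 -0.187  0.001]
(310, 345) before [ 0.55  -0.184  0.009] now [ 0.549 -0.182  0.011]
(370, 365) before [ 0.51  -0.179  0.014] now [ 0.511 -0.182  0.012]
(410, 300) before [ 0.51  -0.234  0.021] now [ 0.509 -0.232  0.022]
(250, 315) before [ 0.589 -0.185  0.017] now [ 0.589 -0.186  0.016]
```

```bash
python3 - <<'E'
from h import *
n='side'
u0,v0=map(int,proj(n,[.588,.102,.1]))
def pc(X):
    u,v=proj(n,X);return round((u-(u0-60)+.5)*6),round((v-(v0-45)+.5)*6)
for s in(1,-1):
  for dz in(0,.02): print(s,dz,pc([.588+s*.03,.095,.152+dz]))
im,d=robot.read_camera(n);Q=pts(n,d)
n='side'
u0,v0=map(int,proj(n,[.527,-.209,.05]))
for a in (325,340):
  for b in range(230,400,6):
    u,v=a//6+u0-60,b//6+v0-45;print((a,b),Q[v,u].round(3),im[v,u])
c=im[v0-30:v0+25,u0-25:u0+30,::-1];cv2.imwrite('pics/side5.png',cv2.resize(c,None,fx=10,fy=10,interpolation=cv2.INTER_CUBIC))
E
```

```text
1 0 (315, 164)
1 0.02 (312, 129)
-1 0 (426, 201)
-1 0.02 (424, 166)
(325, 230) [ 0.513 -0.121  0.135] [60 52 48]
(325, 236) [ 0.511 -0.117  0.134] [56 49 45]
(325, 242) [ 0.51  -0.115  0.132] [52 44 36]
(325, 248) [ 0.508 -0.112  0.131] [56 48 39]
(325, 254) [ 0.506 -0.109  0.129] [78 68 59]
(325, 260) [ 0.508 -0.113  0.122] [103  93  79]
(325, 266) [ 0.508 -0.114  0.118] [96 88 74]
(325, 272) [ 0.51  -0.118  0.112] [77 68 59]
(325, 278) [ 0.512 -0.121  0.105] [77 68 60]
(325, 284) [ 0.511 -0.121  0.101] [92 82 70]
(325, 290) [ 0.511 -0.12   0.099] [104  93  79]
(325, 296) [ 0.51  -0.12   0.095] [104  93  79]
(325, 302) [ 0.532 -0.167  0.055] [105  94  81]
(325, 308) [ 0.531 -0.165  0.052] [105  94  79]
(325, 314) [ 0.531 -0.165  0.048] [104  91  79]
(325, 320) [ 0.532 -0.167  0.043] [97 86 73]
(325, 326) [ 0.534 -0.173  0.034] [77 66 54]
(325, 332) [ 0.538 -0.182  0.023] [52 43 31]
(325, 338) [ 0.537 -0.181  0.02 ] [47 36 25]
(325, 344) [ 0.538 -0.183  0.014] [49 37 25]
(325, 350) [ 0.537 -0.18   0.012] [49 37 24]
(325, 356) [ 0.537 -0.181  0.008] [52 38 25]
(325, 362) [ 0.537 -0.18
[... 958 characters left out ...]
 79]
(340, 314) [ 0.524 -0.166  0.05 ] [103  93  79]
(340, 320) [ 0.522 -0.163  0.049] [102  91  78]
(340, 326) [ 0.524 -0.166  0.042] [95 86 72]
(340, 332) [ 0.529 -0.179  0.028] [74 63 52]
(340, 338) [ 0.53  -0.18   0.023] [51 41 30]
(340, 344) [ 0.53  -0.182  0.018] [47 35 24]
(340, 350) [ 0.53  -0.181  0.014] [45 33 19]
(340, 356) [ 0.529 -0.179  0.011] [47 36 23]
(340, 362) [ 0.53  -0.182  0.005] [55 41 28]
(340, 368) [ 0.531 -0.184 -0.001] [76 55 35]
(340, 374) [ 0.527 -0.176  0.001] [104  77  47]
(340, 380) [ 0.525 -0.172  0.001] [108  81  46]
(340, 386) [ 0.523 -0.167  0.   ] [109  82  50]
(340, 392) [ 0.521 -0.165 -0.002] [107  79  46]
(340, 398) [ 0.519 -0.16  -0.002] [109  82  49]
```

View pics/side5.png

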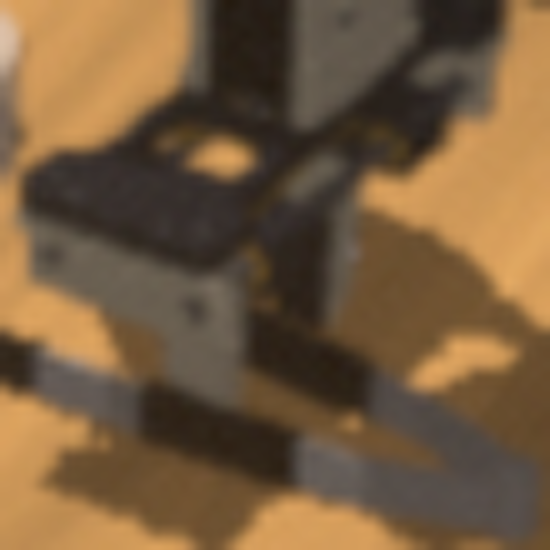

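Depth shows the fingertips ending near z≈0.035, above the tongs, although the TCP reads 0.003. The tongs have not been squeezed at all. I'll reopen and go lower in small steps, watching the force.

Request:
{"op": "move_arm", "data": {"deltas": [{"dp": [0, 0, 0], "turn": [0, 0, 0]}, {"dp": [0, 0, 0], "turn": [0, 0, 0]}, {"dp": [0, 0, 0], "turn": [0, 0, 0]}, {"dp": [0, 0, 0], "turn": [0, 0, 0]}, {"dp": [0, 0, 0], "turn": [0, 0, 0]}, {"dp": [0.004, 0, 0], "turn": [0, 0, 0]}, {"dp": [0.004, 0, 0], "turn": [0, 0, 0]}], "hand": 0.088}}

```text
time: 10.4
tool_pos: [0.5273, -0.21, -0.0019]
tool_rot: [1.257, 1.57, 2.709]
contact_force: [0.7, -0.0, -0.1]
opening: 0.0878
```

```bash
python3 - <<'E'
from h import *
st()
n='side';im,d=robot.read_camera(n);Q=pts(n,d);np.savez('side6.npz',im=im,d=d)
u0,v0=map(int,proj(n,[.527,-.209,.05]))
c=im[v0-30:v0+25,u0-25:u0+30,::-1];cv2.imwrite('pics/side6.png',cv2.resize(c,None,fx=10,fy=10,interpolation=cv2.INTER_CUBIC))
for u in (u0-8,u0-6,u0-4):
  for v in range(v0+2,v0+18): print((u-u0,v-v0),Q[v,u].round(3),im[v,u])
E
```

```text
t 10.4 p [ 0.5273 -0.21   -0.0019] zyaw 83.2 down [-9.e-04  4.e-04 -1.e+00] F [ 0.7 -0.  -0.1] T [ 0.11 -0.14 -0.02] op 0.0878 q [-0.51  0.65  1.64 -0.    0.86 -1.97]
(-8, 2) [ 0.518 -0.121  0.1  ] [101  92  78]
(-8, 3) [ 0.519 -0.122  0.095] [104  94  78]
(-8, 4) [ 0.518 -0.122  0.091] [106  96  81]
(-8, 5) [ 0.531 -0.149  0.066] [106  96  81]
(-8, 6) [ 0.529 -0.146  0.065] [102  91  78]
(-8, 7) [ 0.532 -0.151  0.057] [104  94  80]
(-8, 8) [ 0.529 -0.146  0.057] [103  93  79]
(-8, 9) [ 0.529 -0.147  0.053] [105  94  79]
(-8, 10) [ 0.531 -0.15   0.046] [103  92  78]
(-8, 11) [ 0.53  -0.149  0.043] [103  92  80]
(-8, 12) [ 0.529 -0.147  0.04 ] [98 89 76]
(-8, 13) [ 0.534 -0.157  0.028] [79 68 55]
(-8, 14) [ 0.545 -0.183  0.004] [67 51 34]
(-8, 15) [ 0.544 -0.181  0.   ] [88 66 39]
(-8, 16) [ 0.544 -0.18  -0.003] [107  79  47]
(-8, 17) [ 0.54  -0.172  0.   ] [110  81  48]
(-6, 2) [ 0.511 -0.12   0.103] [81 73 63]
(-6, 3) [ 0.509 -0.117  0.101] [95 85 72]
(-6, 4) [ 0.511 -0.121  0.094] [104  94  79]
(-6, 5) [ 0.512 -0.122  0.089] [104  93  78]
(-6, 6) [ 0.522 -0.146  0.067] [106  95  80
[... 496 characters left out ...]
, 2) [ 0.502 -0.115  0.108] [107  97  83]
(-4, 3) [ 0.502 -0.117  0.104] [107  97  82]
(-4, 4) [ 0.503 -0.119  0.098] [105  95  79]
(-4, 5) [ 0.503 -0.118  0.095] [106  94  79]
(-4, 6) [ 0.502 -0.117  0.092] [104  89  71]
(-4, 7) [ 0.52  -0.156  0.058] [103  84  63]
(-4, 8) [ 0.522 -0.162  0.049] [104  84  62]
(-4, 9) [ 0.521 -0.16   0.047] [98 80 60]
(-4, 10) [ 0.521 -0.161  0.042] [89 74 59]
(-4, 11) [ 0.521 -0.162  0.038] [77 68 55]
(-4, 12) [ 0.521 -0.161  0.034] [72 63 51]
(-4, 13) [ 0.521 -0.162  0.029] [64 51 42]
(-4, 14) [ 0.522 -0.163  0.024] [61 50 38]
(-4, 15) [ 0.53  -0.182  0.005] [55 41 27]
(-4, 16) [ 0.529 -0.181  0.002] [75 56 34]
(-4, 17) [ 0.527 -0.177  0.001] [103  76  46]
```

View pics/side6.png

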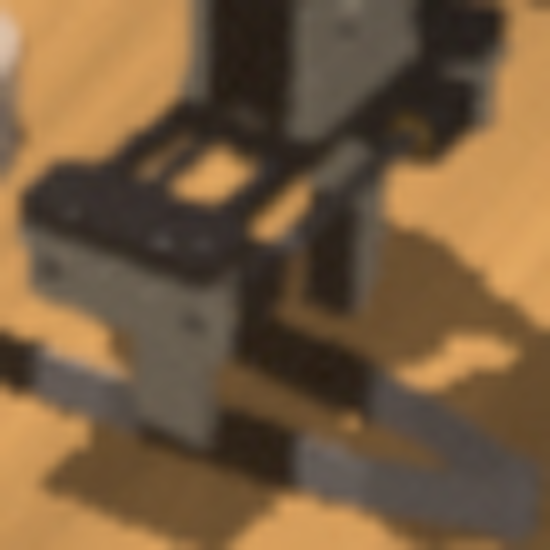

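The tips are still about 20 mm above the bench with no contact force. I'll lower in stages.

Request:
{"op": "move_arm", "data": {"deltas": [{"dp": [0.004, 0, 0], "turn": [0, 0, 0]}, {"dp": [0.008, 0, 0], "turn": [0, 0, 0]}, {"dp": [0.01, 0, 0], "turn": [0, 0, 0]}, {"dp": [0.01, 0, 0], "turn": [0, 0, 0]}]}}

```text
time: 10.85
tool_pos: [0.5274, -0.2101, -0.0118]
tool_rot: [1.265, 1.57, 2.717]
contact_force: [-0.5, -0.1, 0.6]
opening: 0.0878
```

```bash
python3 - <<'E'
from h import *
st()
n='side';im,d=robot.read_camera(n);Q=pts(n,d)
u0,v0=map(int,proj(n,[.527,-.209,.05]))
c=im[v0-30:v0+25,u0-25:u0+30,::-1];cv2.imwrite('pics/side7.png',cv2.resize(c,None,fx=10,fy=10,interpolation=cv2.INTER_CUBIC))
for u in (u0-6,u0-4):
  for v in range(v0+11,v0+20): print((u-u0,v-v0),Q[v,u].round(3),im[v,u])
E
```

```text
t 10.85 p [ 0.5274 -0.2101 -0.0118] zyaw 83.2 down [-8.e-04  4.e-04 -1.e+00] F [-0.5 -0.1  0.6] T [ 0.11 -0.14 -0.02] op 0.0878 q [-0.51  0.67  1.64 -0.    0.83 -1.97]
(-6, 11) [ 0.521 -0.144  0.049] [100  89  77]
(-6, 12) [ 0.524 -0.151  0.04 ] [100  89  77]
(-6, 13) [ 0.522 -0.149  0.038] [101  90  77]
(-6, 14) [ 0.522 -0.148  0.034] [102  90  77]
(-6, 15) [ 0.522 -0.148  0.03 ] [102  89  76]
(-6, 16) [ 0.522 -0.148  0.026] [102  86  68]
(-6, 17) [ 0.535 -0.177 -0.002] [109  83  51]
(-6, 18) [ 0.532 -0.172 -0.002] [112  82  48]
(-6, 19) [ 0.528 -0.164  0.001] [114  84  49]
(-4, 11) [ 0.521 -0.161  0.038] [76 67 56]
(-4, 12) [ 0.52  -0.159  0.036] [70 59 49]
(-4, 13) [ 0.521 -0.162  0.029] [66 55 44]
(-4, 14) [ 0.522 -0.163  0.025] [63 56 43]
(-4, 15) [ 0.531 -0.184  0.003] [67 55 45]
(-4, 16) [ 0.53  -0.183 -0.   ] [82 65 49]
(-4, 17) [ 0.528 -0.179 -0.001] [102  77  49]
(-4, 18) [ 0.525 -0.172  0.001] [108  80  47]
(-4, 19) [ 0.524 -0.171 -0.002] [109  81  48]
```

View pics/side7.png

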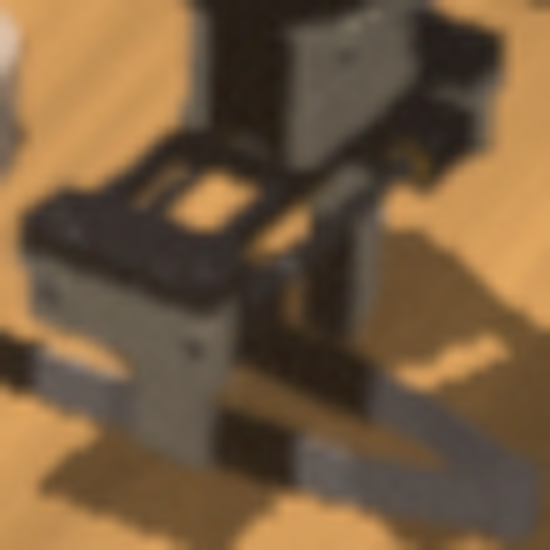

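Request:
{"op": "move_arm", "data": {"deltas": [{"dp": [0.003, 0, 0], "turn": [0, 0, 0]}, {"dp": [0.006, 0, 0], "turn": [0, 0, 0]}, {"dp": [0.007, 0, 0], "turn": [0, 0, 0]}, {"dp": [0.007, 0, 0], "turn": [0, 0, 0]}]}}

```text
time: 11.3
tool_pos: [0.5275, -0.2102, -0.0185]
tool_rot: [1.397, 1.57, 2.849]
contact_force: [-0.5, 0.0, 0.0]
opening: 0.088
```

```bash
python3 - <<'E'
from h import *
st()
n='side';im,d=robot.read_camera(n);Q=pts(n,d)
u0,v0=map(int,proj(n,[.527,-.209,.05]))
c=im[v0-30:v0+25,u0-25:u0+30,::-1];cv2.imwrite('pics/side8.png',cv2.resize(c,None,fx=10,fy=10,interpolation=cv2.INTER_CUBIC))
for u in (u0-6,):
  for v in range(v0+13,v0+20): print((u-u0,v-v0),Q[v,u].round(3),im[v,u])
E
```

```text
t 11.3 p [ 0.5275 -0.2102 -0.0185] zyaw 83.2 down [-4.e-04  1.e-04 -1.e+00] F [-0.5  0.   0. ] T [ 0.07 -0.17  0.01] op 0.088 q [-0.51  0.68  1.64 -0.    0.82 -1.97]
(-6, 13) [ 0.521 -0.146  0.04 ] [96 86 73]
(-6, 14) [ 0.521 -0.146  0.036] [97 86 73]
(-6, 15) [ 0.523 -0.15   0.028] [99 89 76]
(-6, 16) [ 0.523 -0.151  0.024] [100  90  76]
(-6, 17) [ 0.522 -0.15   0.021] [99 86 71]
(-6, 18) [ 0.523 -0.151  0.015] [103  85  62]
(-6, 19) [ 0.527 -0.162  0.002] [113  84  51]
```

View pics/side8.png

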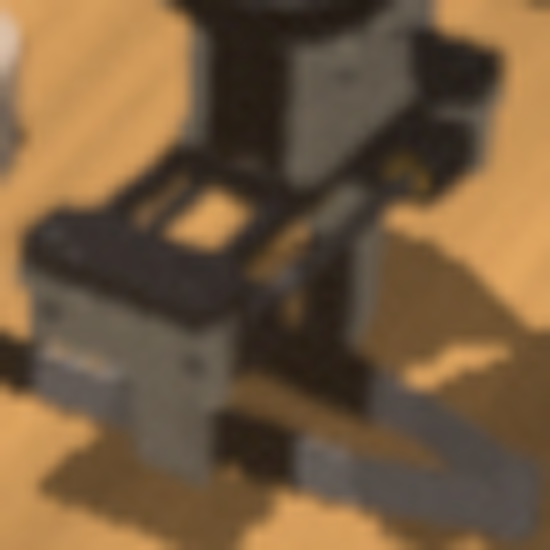

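Request:
{"op": "move_arm", "data": {"deltas": [{"dp": [0, 0, 0], "turn": [0, 0, 0]}, {"dp": [0, 0, 0], "turn": [0, 0, 0]}, {"dp": [0, 0, 0], "turn": [0, 0, 0]}, {"dp": [0, 0, 0], "turn": [0, 0, 0]}, {"dp": [0, 0, 0], "turn": [0, 0, 0]}, {"dp": [0, 0, 0], "turn": [0, 0, 0]}, {"dp": [0, 0, 0], "turn": [0, 0, 0]}, {"dp": [0, 0, 0], "turn": [0, 0, 0]}], "hand": 0.052, "squeeze": 25}}

```text
time: 12.15
tool_pos: [0.5278, -0.2103, -0.0182]
tool_rot: [-2.217, 1.571, -0.765]
contact_force: [-0.2, 0.7, 0.0]
opening: 0.0522
```

```bash
python3 - <<'E'
from h import *
st()
n='side';im,d=robot.read_camera(n);np.savez('side9.npz',im=im,d=d)
u0,v0=map(int,proj(n,[.527,-.209,.05]))
c=im[v0-45:v0+45,u0-60:u0+60,::-1];cv2.imwrite('pics/side9.png',cv2.resize(c,None,fx=6,fy=6,interpolation=cv2.INTER_CUBIC))
E
```

```text
t 12.15 p [ 0.5278 -0.2103 -0.0182] zyaw 83.2 down [ 2.e-04 -2.e-04 -1.e+00] F [-0.2  0.7  0. ] T [ 0.08 -0.18  0.02] op 0.0522 q [-0.51  0.68  1.64 -0.    0.82 -1.97]
```

View pics/side9.png

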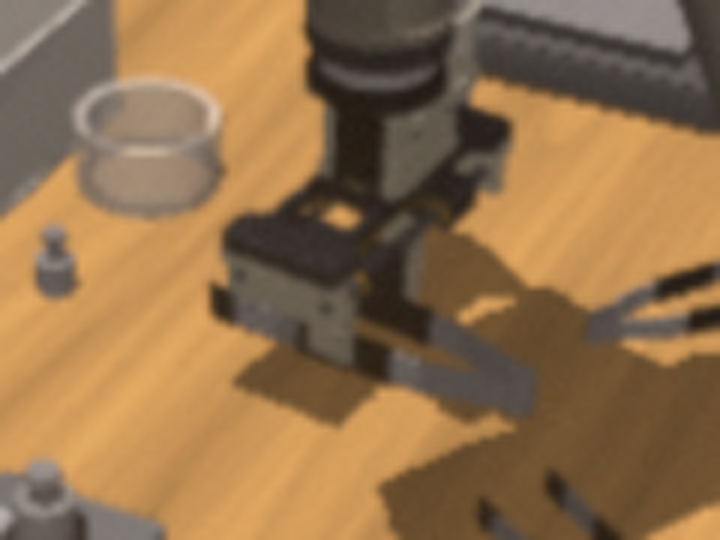

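The jaws moved in, with the near tip going from (205,290) to (213,290), so the grips are held. Lifting to check.

Request:
{"op": "move_arm", "data": {"deltas": [{"dp": [-0.01, 0, 0], "turn": [0, 0, 0]}, {"dp": [-0.03, 0, 0], "turn": [0, 0, 0]}, {"dp": [-0.06, 0, 0], "turn": [0, 0, 0]}, {"dp": [-0.09, 0, 0], "turn": [0, 0, 0]}, {"dp": [-0.12, 0, 0], "turn": [0, 0, 0]}, {"dp": [-0.12, 0, 0], "turn": [0, 0, 0]}, {"dp": [-0.12, 0, 0], "turn": [0, 0, 0]}]}}

```text
time: 12.9
tool_pos: [0.5277, -0.2102, 0.1024]
tool_rot: [-2.019, 1.57, -0.567]
contact_force: [-0.7, 0.6, -1.1]
opening: 0.0523
```

```bash
python3 - <<'E'
from h import *
st()
for n in('side','top'):
    im,d=robot.read_camera(n);np.savez(f'{n}10.npz',im=im,d=d)
    u0,v0=map(int,proj(n,[.54,-.209,.13]))
    c=im[max(0,v0-45):v0+45,u0-60:u0+60,::-1];cv2.imwrite(f'pics/{n}10.png',cv2.resize(c,None,fx=6,fy=6,interpolation=cv2.INTER_CUBIC))
# weight top from top2
im=np.load('top2.npz')['im'];u0,v0=map(int,proj('top',[.59,.12,.05]))
u,v=510/6-.5+u0-60,278/6-.5+v0-45
print('weight top px',u,v,ray('top',u,v,.058),ray('top',u,v,.04))
im=np.load('side2.npz')['im'];u0,v0=map(int,proj('side',[.59,.12,.05]))
u,v=457/6-.5+u0-60,160/6-.5+v0-45
print('side',ray('side',u,v,.058))
E
```

```text
t 12.9 p [ 0.5277 -0.2102  0.1024] zyaw 83.2 down [ 1.e-03 -6.e-04 -1.e+00] F [-0.7  0.6 -1.1] T [ 0.07 -0.18 -0.04] op 0.0523 q [-0.51  0.51  1.54 -0.    1.08 -1.97]
weight top px 241.5 185.83333333333334 [0.58512131 0.03273938 0.058     ] [0.58804715 0.03306911 0.04      ]
side [0.59343583 0.03180304 0.058     ]
```

View pics/side10.png

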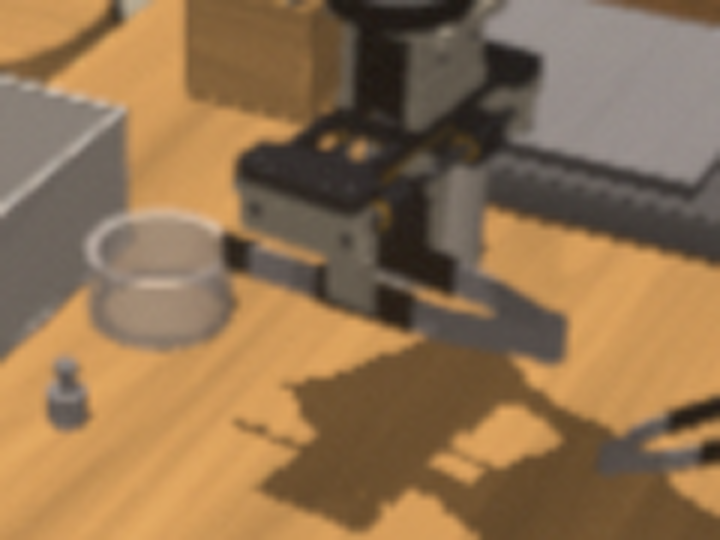

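View pics/top10.png

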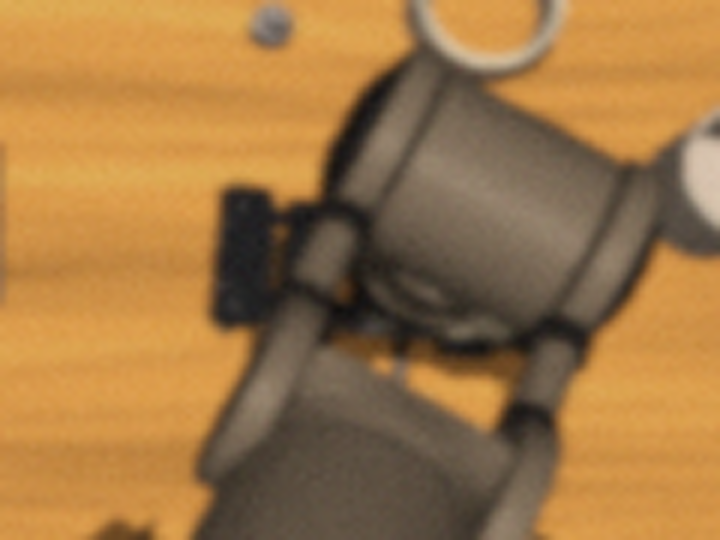

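The tongs are held level. The weight, taken from the knob contact geometry and the images, is at about (0.592, 0.034). Next is a hover above it.

```bash
python3 - <<'E'
from h import *
goal([.511,.034,.1024],90.3)
Q=pts('side',np.load('side10.npz')['d']);u0,v0=map(int,proj('side',[.54,-.209,.13]))
for a,bs in((237,(237,243,249,255,261,267)),(262,(250,256,262,268,274)),(420,(300,310,318,324,330)),(500,(310,318,326,334,342)),(545,(315,325,335,345,352))):
    for b in bs:
        u,v=a//6+u0-60,b//6+v0-45;print((a,b),Q[v,u].round(3))
E
```

```text
dp [-0.0014, 0.0445, 0.2402] turn [-7.1, 0.06, -0.12]
(237, 237) [ 0.61  -0.194  0.144]
(237, 243) [ 0.608 -0.189  0.143]
(237, 249) [ 0.608 -0.189  0.14 ]
(237, 255) [ 0.608 -0.19   0.136]
(237, 261) [ 0.606 -0.186  0.135]
(237, 267) [ 0.608 -0.19   0.128]
(262, 250) [ 0.593 -0.189  0.144]
(262, 256) [ 0.591 -0.185  0.143]
(262, 262) [ 0.593 -0.19   0.136]
(262, 268) [ 0.594 -0.191  0.131]
(262, 274) [ 0.592 -0.189  0.129]
(420, 300) [ 0.495 -0.185  0.141]
(420, 310) [ 0.493 -0.182  0.139]
(420, 318) [ 0.494 -0.184  0.131]
(420, 324) [ 0.494 -0.185  0.126]
(420, 330) [ 0.492 -0.181  0.125]
(500, 310) [ 0.465 -0.221  0.126]
(500, 318) [ 0.451 -0.185  0.143]
(500, 326) [ 0.45  -0.184  0.14 ]
(500, 334) [ 0.45  -0.185  0.136]
(500, 342) [ 0.45  -0.185  0.128]
(545, 315) [ 0.432 -0.197  0.146]
(545, 325) [ 0.428 -0.187  0.145]
(545, 335) [ 0.429 -0.189  0.14 ]
(545, 345) [ 0.428 -0.19   0.132]
(545, 352) [ 0.429 -0.192  0.127]
```

Request:
{"op": "move_arm", "data": {"deltas": [{"dp": [0, 0.008, 0.04], "turn": [-2, 0, 0]}, {"dp": [0, 0.016, 0.085], "turn": [-4, 0, 0]}, {"dp": [0, 0.024, 0.13], "turn": [-6, 0, 0]}, {"dp": [0, 0.032, 0.175], "turn": [-7, 0, 0]}, {"dp": [0, 0.04, 0.21], "turn": [-7, 0, 0]}, {"dp": [0, 0.0445, 0.23], "turn": [-7, 0, 0]}, {"dp": [0, 0.0445, 0.24], "turn": [-7, 0, 0]}, {"dp": [0, 0.0445, 0.24], "turn": [-7, 0, 0]}, {"dp": [0, 0.0445, 0.24], "turn": [-7, 0, 0]}]}}

```text
time: 13.9
tool_pos: [0.5119, 0.0326, 0.1012]
tool_rot: [1.99, 1.57, -2.719]
contact_force: [-0.0, 0.3, -1.7]
opening: 0.052
```

```bash
cat > look.py <<'E'
from h import *
import sys
t=sys.argv[1];X=eval(sys.argv[2]);st()
for n in('side','top'):
    im,d=robot.read_camera(n);np.savez(f'{n}{t}.npz',im=im,d=d)
    u0,v0=map(int,proj(n,X))
    c=im[max(0,v0-45):v0+45,u0-60:u0+60,::-1];cv2.imwrite(f'pics/{n}{t}.png',cv2.resize(c,None,fx=6,fy=6,interpolation=cv2.INTER_CUBIC))
E
python3 look.py 11 '[.57,.034,.1]'
```

```text
t 13.9 p [0.5119 0.0326 0.1012] zyaw 90.19 down [-9.e-04 -4.e-04 -1.e+00] F [-0.   0.3 -1.7] T [ 0.18 -0.17  0.  ] op 0.052 q [-0.09  0.43  1.7  -0.    1.02 -1.66]
```

View pics/side11.png

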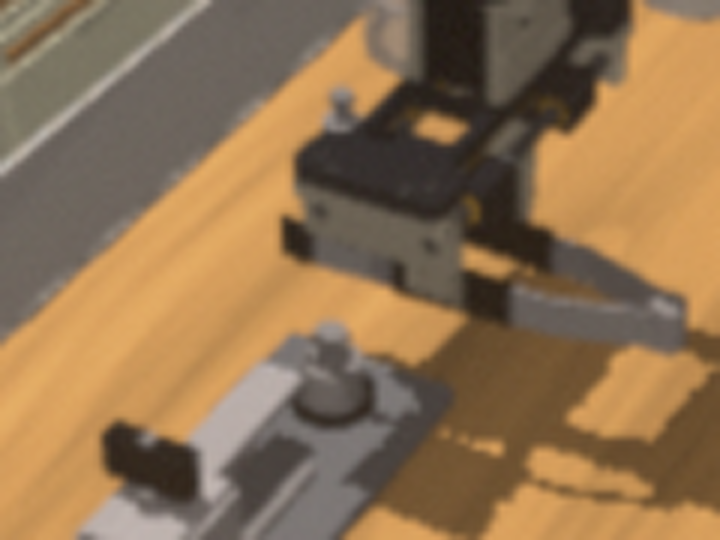

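View pics/top11.png

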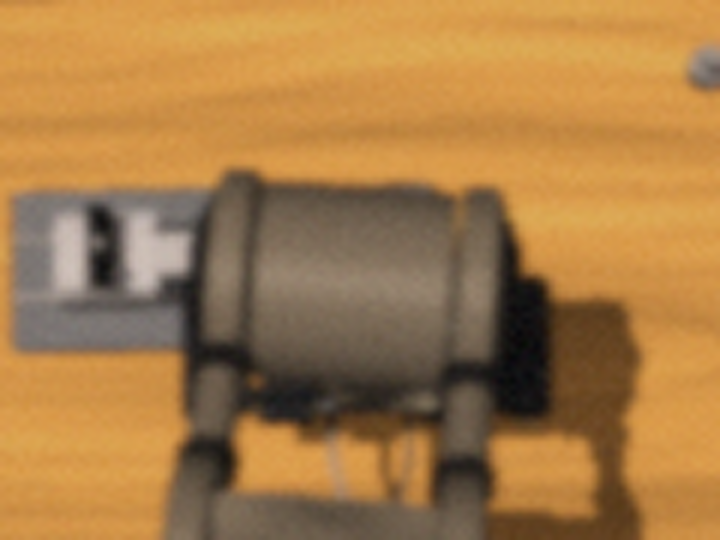

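```bash
python3 - <<'E'
from h import *
z=np.load('side11.npz');Q=pts('side',z['d']);im=z['im'];u0,v0=map(int,proj('side',[.57,.034,.1]))
v=238//6+v0-45
for a in range(270,340,6):
    u=a//6+u0-60;print(a,Q[v,u].round(4),im[v,u])
print('weight')
for a in(318,330,342):
  for b in (330,342,378,390,402):
    u,v=a//6+u0-60,b//6+v0-45;print((a,b),Q[v,u].round(3))
Qs=Q[v0+8:v0+30,u0-15:u0+5].reshape(-1,3)
b=Qs[(Qs[:,2]>.02)&(Qs[:,2]<.038)&(abs(Qs[:,1]-.034)<.025)&(abs(Qs[:,0]-.59)<.025)]
from scipy.optimize import least_squares
r=least_squares(lambda c:np.hypot(b[:,0]-c[0],b[:,1]-c[1])-.016,[.59,.034],loss='soft_l1',f_scale=.002);print('cyl',len(b),r.x,np.sqrt(np.mean(r.fun**2)))
E
```

```text
270 [ 0.7029 -0.0819  0.0014] [214 157  93]
276 [ 7.005e-01 -8.440e-02  5.000e-04] [177 130  76]
282 [0.5986 0.0599 0.1316] [82 61 38]
288 [0.5942 0.0614 0.1341] [48 37 27]
294 [0.5913 0.0607 0.1347] [48 38 30]
300 [0.5872 0.0617 0.1367] [49 39 30]
306 [0.5864 0.0577 0.1344] [62 52 46]
312 [0.581  0.0609 0.1384] [83 75 66]
318 [0.54   0.1185 0.1908] [100  91  82]
324 [0.5372 0.1181 0.1916] [103  94  84]
330 [0.5321 0.1212 0.1954] [103  94  83]
336 [0.5298 0.12   0.1955] [101  93  80]
weight
(318, 330) [0.596 0.038 0.058]
(318, 342) [0.593 0.043 0.055]
(318, 378) [0.588 0.052 0.04 ]
(318, 390) [0.591 0.048 0.028]
(318, 402) [0.592 0.048 0.02 ]
(330, 330) [0.591 0.034 0.058]
(330, 342) [0.587 0.04  0.055]
(330, 378) [0.585 0.046 0.037]
(330, 390) [0.585 0.046 0.029]
(330, 402) [0.584 0.048 0.023]
(342, 330) [0.585 0.032 0.058]
(342, 342) [0.585 0.033 0.051]
(342, 378) [0.579 0.044 0.038]
(342, 390) [0.577 0.047 0.033]
(342, 402) [0.581 0.042 0.02 ]
cyl 49 [0.591335   0.03393171] 0.0026906298126821446
```

The jaw centre is at about x 0.592, and the cylinder fit puts the weight at (0.5913, 0.0339). I'll nudge 1 mm in y and go down to tongs underside z≈0.020.

Request:
{"op": "move_arm", "data": {"deltas": [{"dp": [0.02, 0, 0.001], "turn": [0, 0, 0]}, {"dp": [0.04, 0, 0.001], "turn": [0, 0, 0]}, {"dp": [0.055, 0, 0.001], "turn": [0, 0, 0]}, {"dp": [0.065, 0, 0.001], "turn": [0, 0, 0]}, {"dp": [0.075, 0, 0.001], "turn": [0, 0, 0]}, {"dp": [0.085, 0, 0.001], "turn": [0, 0, 0]}, {"dp": [0.093, 0, 0.001], "turn": [0, 0, 0]}, {"dp": [0.1, 0, 0.001], "turn": [0, 0, 0]}, {"dp": [0.1, 0, 0.001], "turn": [0, 0, 0]}, {"dp": [0.1, 0, 0.001], "turn": [0, 0, 0]}]}}

```text
time: 15.0
tool_pos: [0.512, 0.0344, 0.0018]
tool_rot: [-2.202, 1.571, -0.628]
contact_force: [0.8, -1.2, -1.9]
opening: 0.0518
```

```bash
python3 look.py 12 '[.57,.034,.05]'; python3 - <<'E'
from h import *
z=np.load('side12.npz');Q=pts('side',z['d']);im=z['im'];u0,v0=map(int,proj('side',[.57,.034,.05]))
for u in range(u0-16,u0-4,2):
  for v in range(v0-12,v0+14):
    if abs(Q[v,u,0]-.59)<.03 and abs(Q[v,u,1]-.05)<.03 and Q[v,u,2]>.008:print((u-u0,v-v0),Q[v,u].round(3),im[v,u])
E
```

```text
t 15.0 p [0.512  0.0344 0.0018] zyaw 90.21 down [ 1.e-04 -1.e-04 -1.e+00] F [ 0.8 -1.2 -1.9] T [ 0.06 -0.15 -0.02] op 0.0518 q [-0.08  0.57  1.79 -0.    0.78 -1.66]
(-16, 13) [0.608 0.067 0.012] [117 111 109]
(-14, 11) [0.61  0.053 0.009] [119 113 111]
(-14, 12) [0.605 0.061 0.012] [121 117 114]
(-14, 13) [0.604 0.063 0.01 ] [120 115 112]
(-12, 8) [0.595 0.064 0.035] [63 53 46]
(-12, 9) [0.596 0.063 0.029] [55 45 37]
(-12, 10) [0.595 0.065 0.028] [62 53 46]
(-12, 11) [0.604 0.052 0.01 ] [75 67 63]
(-12, 12) [0.6   0.058 0.012] [86 80 77]
(-12, 13) [0.598 0.061 0.011] [110 103 101]
(-10, 5) [0.598 0.048 0.034] [100  91  82]
(-10, 6) [0.59  0.06  0.042] [85 75 66]
(-10, 7) [0.589 0.062 0.04 ] [80 70 58]
(-10, 8) [0.588 0.064 0.038] [76 65 55]
(-10, 9) [0.588 0.063 0.033] [60 50 40]
(-10, 10) [0.588 0.064 0.03 ] [50 40 30]
(-10, 11) [0.589 0.063 0.025] [51 40 32]
(-10, 12) [0.588 0.065 0.023] [59 50 42]
(-10, 13) [0.593 0.057 0.01 ] [75 67 62]
(-8, 10) [0.582 0.062 0.031] [86 76 68]
(-8, 11) [0.582 0.063 0.027] [79 70 63]
(-8, 12) [0.583 0.062 0.023] [74 66 60]
(-8, 13) [0.585 0.058 0.014] [69 61 56]
(-6, 11) [0.574 0.064 0.032] [102  94  87]
(-6, 12) [0.576 0.061 0.025] [99 92 85]
(-6, 13) [0.575 0.063 0.022] [89 82 77]
```

View pics/side12.png

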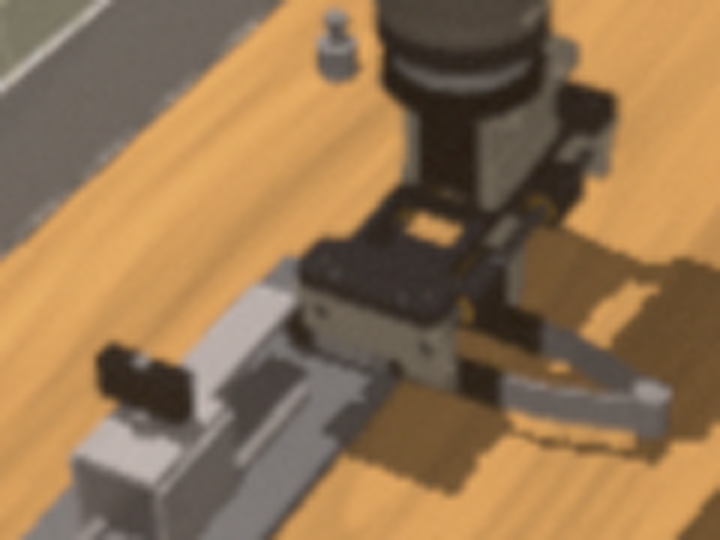

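Request:
{"op": "move_arm", "data": {"deltas": [{"dp": [0, 0, 0], "turn": [0, 0, 0]}, {"dp": [0, 0, 0], "turn": [0, 0, 0]}, {"dp": [0, 0, 0], "turn": [0, 0, 0]}, {"dp": [0, 0, 0], "turn": [0, 0, 0]}, {"dp": [0, 0, 0], "turn": [0, 0, 0]}, {"dp": [0, 0, 0], "turn": [0, 0, 0]}], "hand": 0.03, "squeeze": 45}}

```text
time: 15.7
tool_pos: [0.5121, 0.0343, 0.0018]
tool_rot: [-1.705, 1.57, -0.13]
contact_force: [0.7, 0.0, 0.4]
opening: 0.0421
```

```bash
python3 -c "
from h import *
st()"
```

```text
t 15.7 p [0.5121 0.0343 0.0018] zyaw 90.2 down [ 6.e-04 -1.e-04 -1.e+00] F [0.7 0.  0.4] T [ 0.18 -0.27  0.  ] op 0.0421 q [-0.08  0.57  1.79 -0.    0.78 -1.66]
```

The opening of 0.0421 matches "closed on a 32 mm thing". Lifting now.

Request:
{"op": "move_arm", "data": {"deltas": [{"dp": [-0.005, 0, 0], "turn": [0, 0, 0]}, {"dp": [-0.015, 0, 0], "turn": [0, 0, 0]}, {"dp": [-0.03, 0, 0], "turn": [0, 0, 0]}, {"dp": [-0.05, 0, 0], "turn": [0, 0, 0]}, {"dp": [-0.07, 0, 0], "turn": [0, 0, 0]}, {"dp": [-0.09, 0, 0], "turn": [0, 0, 0]}, {"dp": [-0.11, 0, 0], "turn": [0, 0, 0]}, {"dp": [-0.125, 0, 0], "turn": [0, 0, 0]}, {"dp": [-0.135, 0, 0], "turn": [0, 0, 0]}, {"dp": [-0.135, 0, 0], "turn": [0, 0, 0]}]}}

```text
time: 16.7
tool_pos: [0.5125, 0.0343, 0.1382]
tool_rot: [-1.711, 1.568, -0.137]
contact_force: [0.7, 0.3, -3.5]
opening: 0.0421
```

```bash
python3 look.py 13 '[.57,.034,.12]'
```

```text
t 16.7 p [0.5125 0.0343 0.1382] zyaw 90.2 down [ 2.5e-03 -3.0e-04 -1.0e+00] F [ 0.7  0.3 -3.5] T [ 0.09 -0.01  0.01] op 0.0421 q [-0.08  0.38  1.65 -0.    1.1  -1.66]
```

View pics/side13.png

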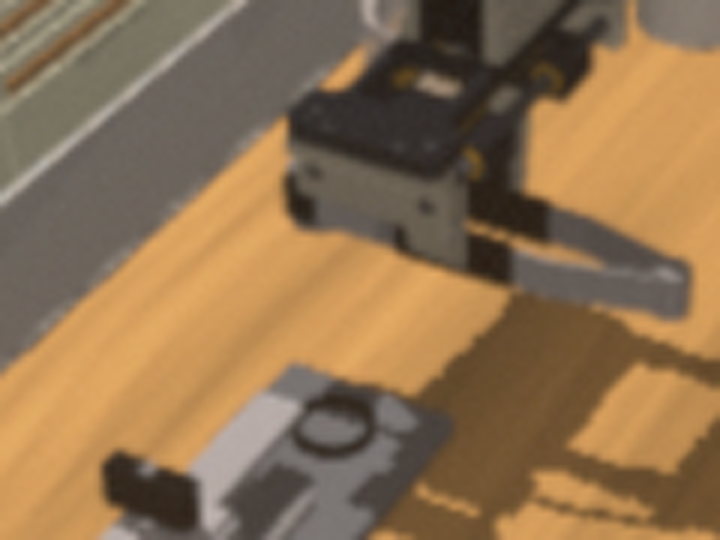

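View pics/top13.png

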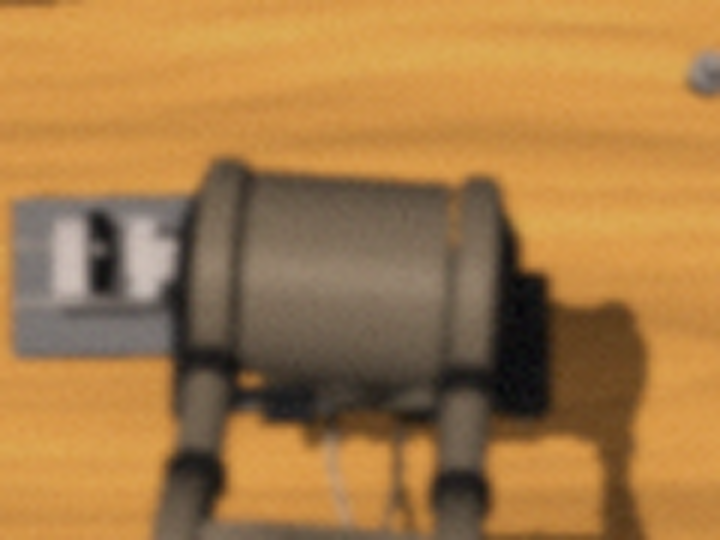

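```bash
python3 - <<'E'
from h import *
z=np.load('side13.npz');Q=pts('side',z['d']);u0,v0=map(int,proj('side',[.57,.034,.12]))
for a,bs in((294,(174,186,198,210,216)),(330,(198,210,222)),(520,(250,262,274,286)),(600,(265,275,287,297)),(672,(280,290,300,310))):
    print(a,[Q[b//6+v0-45,a//6+u0-60].round(3).tolist() for b in bs])
t0=np.load('top0.npz')['im'];t1=np.load('top13.npz')['im'];s0=np.load('side0.npz')['im'];s1=z['im']
cv2.imwrite('pics/fin_side.png',cv2.resize(np.abs(s1.astype(int)-s0).max(2).clip(0,255).astype(np.uint8),(800,600)))
cv2.imwrite('pics/fin_top.png',cv2.resize(t1[:,:,::-1],(800,600)))
E
```

```text
294 [[0.595, 0.051, 0.179], [0.593, 0.054, 0.175], [0.595, 0.052, 0.166], [0.593, 0.056, 0.162], [0.594, 0.054, 0.157]]
330 [[0.531, 0.121, 0.231], [0.573, 0.056, 0.169], [0.573, 0.056, 0.162]]
520 [[0.59, -0.166, -0.001], [0.475, 0.056, 0.176], [0.477, 0.052, 0.166], [0.476, 0.054, 0.161]]
600 [[0.541, -0.174, -0.002], [0.437, 0.049, 0.178], [0.438, 0.047, 0.17], [0.437, 0.049, 0.165]]
672 [[0.407, 0.04, 0.18], [0.405, 0.042, 0.175], [0.405, 0.043, 0.169], [0.405, 0.042, 0.165]]
```

View pics/fin_side.png

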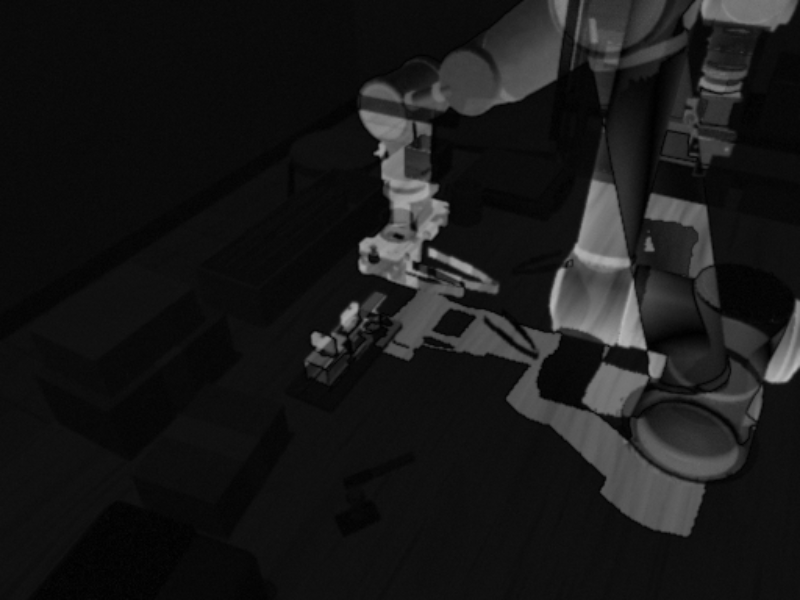

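View pics/fin_top.png

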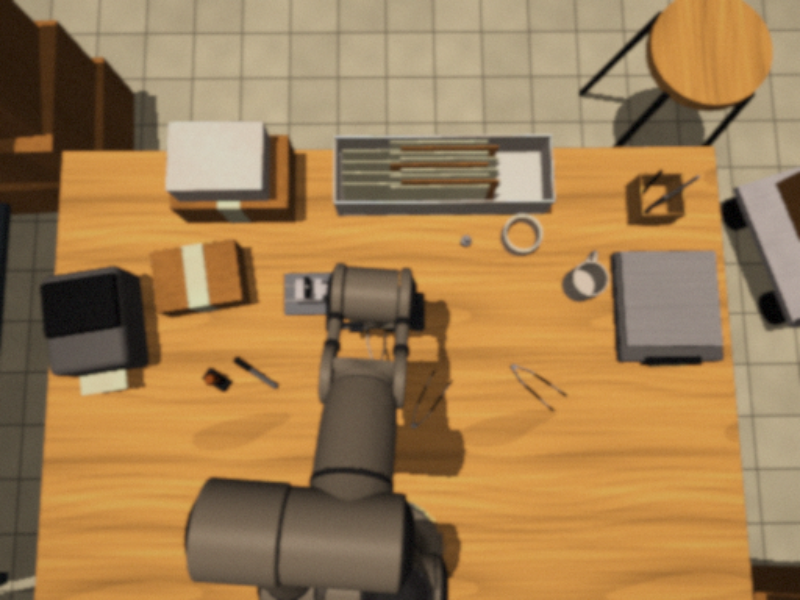

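Request:
{"op": "move_arm", "data": {"deltas": [{"dp": [0, 0, 0], "turn": [0, 0, 0]}, {"dp": [0, 0, 0], "turn": [0, 0, 0]}, {"dp": [0, 0, 0], "turn": [0, 0, 0]}, {"dp": [0, 0, 0], "turn": [0, 0, 0]}, {"dp": [0, 0, 0], "turn": [0, 0, 0]}]}}

```text
time: 17.3
tool_pos: [0.5119, 0.0343, 0.1365]
tool_rot: [1.709, 1.571, -3.0]
contact_force: [0.3, -0.4, -3.2]
opening: 0.0421
```

The tongs are level and the hold is stable. The difference image and top view show only the tongs, bar, knob and arm moved. Handing in.

```bash
python3 -c "
from h import *
st();print(robot.hand_in());st()"
```

```text
t 17.3 p [0.5119 0.0343 0.1365] zyaw 90.2 down [-3.e-04 -0.e+00 -1.e+00] F [ 0.3 -0.4 -3.2] T [ 0.11 -0.05  0.01] op 0.0421 q [-0.08  0.38  1.65 -0.    1.1  -1.66]
the job is handed in; nothing more can be done
None
the job is handed in; nothing more can be done
```

The job is done and handed in at 17.3 s. I turned the clamp knob to its end stop and slid the bar 85 mm to the end of its travel. Then I gripped the 200 mm tongs, closed the jaws on the weight's body and lifted it straight up about 135 mm. That puts its underside about 13 cm above the nest ring, and it is still held there.

**Last checks**
- **Grip:** the finger opening is 42.1 mm, which matches the tongs closed on a 32 mm thing. The load is about 3.3 N, which fits the tongs plus the 200 g weight.
- **Position:** the side view shows the nest empty and the tongs level.
- **Other items:** comparing pictures before and after, I saw no movement in anything except the knob, bar, tongs and weight. The arm hides part of the top view.

**What disagreed or stayed unseen**
- **Tool height:** the fingertips sat about 20 mm higher than the TCP reading said. My first close on the tongs went over them without touching. I found this in the depth image, went lower in small steps while watching the force, and gripped them on the second try.
- **Weight in the jaws:** the gripper's body hid most of the weight in the final view. That it is upright is inferred from the level tongs, the opening and the load. That the fingers never touched it is inferred from their being about 80 mm away.

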